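# Put away the cheese counter: sort the pieces and close the keeper

### The job

Put the small cheese wheel that stands on the wooden keeper's cover into the open crate, then lift the cover off its pins and lay it flat on the slate slab. Sort the cheeses on the counter: wedges into the keeper's longer bay, rectangular blocks into its shorter bay, small whole wheels into the crate. When all the wedges and blocks are in, seat the cover back on both pins, flat on the rim, and leave the brass weights, the jar and the pot of picks where they are.

Things in the scene. Friction and masses are not known exactly. Their poses are not given: they have to be found in the camera images.
- keeper: cheese keeper: a pale wooden box fixed on the left or right, 352 mm (its x) by 140 mm (its y), rim 56 mm high, x axis pointing away from the robot; origin at the centre of its underside. A low wall across it (40 mm high) parts a longer bay nearer the robot from a shorter bay beyond. Floor 6 mm, side walls 10 mm, end walls 24 mm thick, each end wall with a pin on top
- pin_near (a point): foot (at the rim, 56 mm up) of the upright steel pin on the keeper's end wall nearer the robot: 8 mm thick, tapered tip, 18 mm tall, 164 mm from the keeper's centre along its -x
- pin_far (a point): foot of the like pin on the far end wall, 164 mm along the keeper's +x
- wedge_bay (a point): the centre of the floor of the keeper's longer bay (168 mm along its x by 120 mm along its y, 50 mm deep from the rim); axes as the keeper's
- block_bay (a point): the centre of the floor of the keeper's shorter bay (128 mm along its x by 120 mm along its y, 50 mm deep); axes as the keeper's
- cover: the keeper's loose dark wooden cover board, 352 by 140 by 10 mm, about 0.35 kg, with a 13 mm through hole 164 mm either side of its centre along its x, that fit over the keeper's pins. In the middle on top a grip bar, 90 mm long (along x), 18 mm thick, 32 mm high. Origin at the centre of its underside, 56 mm above the keeper's origin when seated. May go on turned half round
- slab: a flat dark slate slab fixed on the counter on the other side from the keeper, 390 mm (its x) by 180 mm (its y), 10 mm thick, empty: the place to lay the cover. Origin at the centre of its underside
- crate: an open plank crate fixed at the far middle of the counter, 134 mm (its x) by 230 mm (its y) by 50 mm high, walls and floor 6 mm. Origin at the centre of its underside
- crate_in (a point): the centre of the crate's inner floor (inside 122 by 218 mm); axes as the crate's
- top_wheel: a small whole round cheese wheel lying flat, 56 mm across, 38 mm high, about 0.11 kg. Origin at the centre of its underside. It stands on the cover at the start, tight against one side of the grip bar
- wedge1: a cut wedge of cheese lying flat: seen from above a blunt triangle 65 mm long, 14 mm wide at the nose and 44 mm wide at the rind end, 35 mm thick, 0.07 to 0.12 kg. Origin on its underside, 38 mm from the nose, 27 mm from the rind end, where it is 31 mm wide; x axis to the rind end. One of up to two; may be absent
- wedge2: a cut wedge of cheese lying flat: seen from above a blunt triangle 65 mm long, 14 mm wide at the nose and 44 mm wide at the rind end, 35 mm thick, 0.07 to 0.12 kg. Origin on its underside, 38 mm from the nose, 27 mm from the rind end, where it is 31 mm wide; x axis to the rind end. One of up to two; may be absent
- block1: a cut rectangular block of cheese, 55 mm (its x) by 38 mm (its y) by 35 mm high, about 0.1 kg. Origin at the centre of its underside. One of up to two; may be absent
- block2: a cut rectangular block of cheese, 55 mm (its x) by 38 mm (its y) by 35 mm high, about 0.1 kg. Origin at the centre of its underside. One of up to two; may be absent
- wheel1: a small whole round cheese wheel lying flat, 56 mm across, 38 mm high, about 0.11 kg. Origin at the centre of its underside. Starts on the counter; may be absent
- wheel2: a small whole round cheese wheel lying flat, 56 mm across, 38 mm high, about 0.11 kg. Origin at the centre of its underside. Starts on the counter; may be absent
- weight1: bystander: a small brass scale weight with a knob, 28 mm across, 36 mm high, standing among the cheeses; origin under its centre. Leave alone
- weight2: bystander: another such brass weight. Leave alone
- jar: bystander: a small jar, 42 mm across, 55 mm high, beside the crate. Leave alone
- pick_pot: bystander: a small white pot of tasting picks, 40 mm across, 62 mm high with the picks, beside the crate. Leave alone
Things that resemble listed ones, but are neither listed nor needed, are in the scene too. Leave any red look-alike of the wheel2 alone. What is shaped like the wedge1 but red is not meant.

How it is judged:
By the outcome, as a careful person would: the job done as asked, in the order asked, and still so for the second after the job is handed in, with the robot touching nothing.
Of wedge1, block1, wheel1, wheel2, wedge2, block2 only 4 to 6 are there at a start; the rules pass over those that are not, and their reading is None.
At some moment in a run one of wedge1, wedge2, block1, block2, wheel1, wheel2 may be knocked a few centimetres aside while the robot is not near it.
It also fails if it takes over 210 s, if anything falls off the work surface, if the arm or the gripper's body presses on something with over 40 N, if the wrist force passes 120 N, or if a joint passes its speed limit or range.

### The arm

A 7-joint arm with a two-finger parallel gripper is mounted at the origin on the work surface. World frame = base frame: x ahead of the robot, y to its left, z up, the work surface at z = 0. Lengths are in m, angles in rad, forces in N, time in s.
With the tool pointing down it reaches from about 0.425 to 0.875 m from the base axis. Payload 4.7 kg.
Tool frame: the origin (TCP) lies midway between the tips of the shut fingers; the grasp point (between the pads) lies 19 mm behind it; z points along the fingers, y is the line along which they close (so a half turn about z gives the same grasp; the last joint's range is limited). The gripper opens to 87 mm and grips with 3 to 60 N. Pads are 19 mm wide; open, the fingers measure 117 mm over their backs; the gripper's body (75 mm by 190 mm) begins 51 mm behind the grasp point.
Start: joints at [-1.197, 0.321, -0.07, 1.45, 0.023, 1.371, -0.057], TCP at [0.229, 0.608, 0.223] pointing down, gripper open.
Joint ranges: [-2.86, 2.86], [-0.3, 2.09], [-1.38, 1.24], [0.06, 2.45], [-1.56, 4.7], [0.09, 2.05], [-2.69, 2.69]. Speed limits (rad/s): [2.57, 2.57, 3.14, 3.14, 3.14, 3.14, 3.14].

### API

Orientations are given as a rotation vector (axis times angle).
In Python, from bench import ctrl gives the robot as it stands. The module is installed in compiled form; this text tells all that it offers.
- The arm moves only by the tool carry_out, never from a script. Its argument "steps" is a list of rows, each a list of 7 numbers: the turn, a rotation vector about the world's x, y, z in degrees, then the shift along the world's x, y, z in cm, then the opening, from 0 (shut) to 1 (fully open). A call has 1 to 12 rows; each row is the pose to reach, as a shift and turn from the pose commanded when the call began; what a row does not reach only later rows make up. A row lasts 1/10 s, in which the tool goes at most 50 mm and 8.59 degrees, less where a joint would pass 70% of its speed; a pose out of reach is approached as far as the arm can. A call with a gripper value outside its range is refused whole. The fingers move at their own pace and stop on an object; "squeeze" is the grip in N (left out, the last holds). Time passes only in rows, so rows that repeat a pose let the fingers close. It gives the time, the measured TCP pose, the force, the opening and the grip force at its end, in the units of the state.
- ctrl.get_state(): the state, without advancing time (a new reading comes with each control period).
- ctrl.get_image(name): name is "side" or "top" or "wrist"; returns a dict with "pixels" (400x640x3 uint8, red, green, blue), "camera_matrix" (3x3 intrinsics, pixels), "cam_to_world" (4x4, takes a point from camera to world coordinates); the wrist camera has in their place "T_tool_cam" (4x4, takes a point from camera to tool coordinates, whose origin is the TCP and whose axes are the flange's). Camera axes: x right, y down, z forward; pixel columns grow to the right and rows downward; lengths in m; the calibration is good to about 2 mm. A picture is of the moment at which its call begins: read the wrist's pose just before it. There is no depth.
- ctrl.close_job(): hands the job in; it is judged then, once.
The state is a dict: "time": time; "joint_positions": joint angles; "qd": joint speeds; "joint_torque": joint torques, N m; "position": TCP position; "tool_rot": TCP orientation; "ft_force": force on the tool from outside, world axes, zero at the start; "torque": the same for the moment, N m; "grip_width": opening from 0.0 (shut) to 1.0 (fully open); "grip_force": force on a finger pad.
Only numpy, scipy, OpenCV 4.12 (cv2) and the standard library are available. Lean on these libraries where they do the work, as an engineer would, in place of code of your own. Each camera call takes 0.05 s, during which the arm holds its last target. There are 200 camera calls.

## Working session

There is one attempt and no reset: what is moved stays moved. The work goes in short steps, Python scripts to look and compute and a tool call to move; the robot and the scene stay as the last step left them, time stands still between calls to the robot, and variables do not carry over. Pictures are saved under pics/ and viewed, at most 14 in all, crops included, and the job is handed in when it is done.

Besides the shell and the picture viewer there is one more tool, called after ">>>" by a JSON object that holds its "api" and its "payload", one argument or row to a line. carry_out: Moves the arm, as the interface text tells. Its arguments: {"type":"object","properties":{"steps":{"type":"array","items":{"type":"array","items":{"type":"number"}}},"squeeze":{"type":"number"}},"required":["steps"]}

```bash
mkdir -p pics && cat > h.py <<'E'
import numpy as np, cv2, glob
from scipy.spatial.transform import Rotation as R
from bench import ctrl
def snap(name, tag=None):
    s=ctrl.get_state(); im=ctrl.get_image(name)
    K=np.array(im["camera_matrix"])
    if name=="wrist":
        T=np.eye(4); T[:3,:3]=R.from_rotvec(s["tool_rot"]).as_matrix(); T[:3,3]=s["position"]
        M=T@np.array(im["T_tool_cam"])
    else: M=np.array(im["cam_to_world"])
    px=np.array(im["pixels"])
    if tag: cv2.imwrite(f"pics/{tag}.png",px[:,:,::-1]); np.savez(f"pics/{tag}.npz",px=px,K=K,M=M)
    return px,K,M
def load(tag):
    d=np.load(f"pics/{tag}.npz"); return d["px"],d["K"],d["M"]
def ray(K,M,uv):
    uv=np.atleast_2d(np.asarray(uv,float)); d=np.c_[uv,np.ones(len(uv))]@np.linalg.inv(K).T@M[:3,:3].T
    return M[:3,3],d/np.linalg.norm(d,axis=1)[:,None]
def plane(K,M,uv,z):
    o,d=ray(K,M,uv); return o+d*((z-o[2])/d[:,2])[:,None]
def proj(K,M,p):
    p=np.atleast_2d(p); q=(np.c_[p,np.ones(len(p))]@np.linalg.inv(M).T)[:,:3]@K.T; return q[:,:2]/q[:,2:]
def tri(views):  # [(K,M,uv)...]
    A=np.zeros((3,3));b=np.zeros(3)
    rs=[ray(*v) for v in views]
    for o,d in rs:
        P=np.eye(3)-np.outer(d[0],d[0]);A+=P;b+=P@o
    p=np.linalg.solve(A,b); return p,[np.linalg.norm(np.cross(p-o,d[0])) for o,d in rs]
E
python3 - <<'E'
from h import *
print(ctrl.get_state())
for n in("top","side","wrist"):
    px,K,M=snap(n,n+"0"); print(n,K.tolist(),M.round(3).tolist())
E
```

```text
{'time': 0.0, 'joint_positions': array([-1.19685713,  0.32179754, -0.07007767,  1.45166226,  0.02262629,
        1.37080465, -0.05692486]), 'qd': array([-8.52920706e-07,  2.63482951e-04, -4.19146106e-04,  1.55274958e-03,
        8.15622497e-04, -9.19523944e-04,  1.25954719e-05]), 'joint_torque': array([-7.40653354e-05, -4.91301441e+01, -4.03882088e-01, -3.12529385e+01,
       -6.39981357e-02,  4.37835208e-02,  1.47716569e-04]), 'position': array([0.22874659, 0.60783213, 0.2214844 ]), 'tool_rot': array([-5.62145162e-01, -3.09067252e+00,  2.94212039e-03]), 'ft_force': array([ 0.05190978, -0.48421572, -0.16795075]), 'torque': array([-0.03019897, -0.04451293, -0.01230604]), 'grip_force': 0.0, 'grip_width': 1.000621408291681}
top [[412.9345897156145, 0.0, 321.67828278739285], [0.0, 412.9345897156145, 197.36935401879376], [0.0, 0.0, 1.0]] [[0.008, -0.994, 0.112, 0.425], [-1.0, -0.009, -0.005, 0.006], [0.006, -0.112, -0.994, 1.233], [0.0, 0.0, 0.0, 1.0]]
side [[433.13802758856934, 0.0, 314.1199708481584], [0.0, 433.13802758856934, 201.0032008814767], [0.0, 0.0, 1.0]] [[-0.997, -0.047, 0.053, 0.505], [-0.07, 0.545, -0.836, 0.977], [0.01, -0.837, -0.547, 0.712], [0.0, 0.0, 0.0, 1.0]]
wrist [[322.4192619487613, 0.0, 313.92663219360077], [0.0, 322.4192619487613, 201.137538925746], [0.0, 0.0, 1.0]] [[0.351, 0.904, 0.245, 0.162], [0.936, -0.338, -0.095, 0.635], [-0.002, 0.263, -0.965, 0.383], [0.0, 0.0, 0.0, 1.0]]
```

View pics/top0.png

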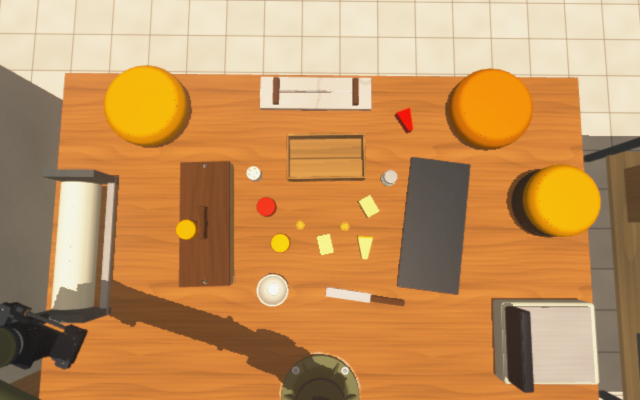

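View pics/side0.png

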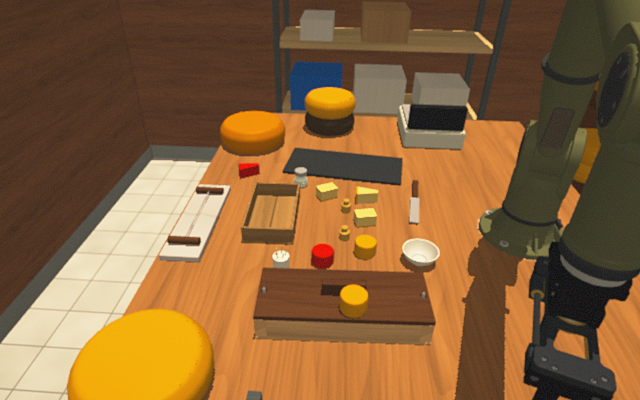

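The top view shows the keeper and cover at (205,224), with the yellow wheel on it at (186,230), on the bar's left. On the counter are a yellow wheel (280,243), blocks at (325,244) and (369,206), one wedge (365,247), and weights at (300,225) and (345,227). The crate is at (326,158) and the slab at (434,226). The red wheel (266,207) and red wedge (405,120) are decoys. The side view agrees.

```bash
cat >> h.py <<'E'
def blobs(px,lo,hi,amin=60,amax=4000):
    m=cv2.inRange(cv2.cvtColor(px,cv2.COLOR_RGB2HSV),np.array(lo),np.array(hi))
    cs=cv2.findContours(m,cv2.RETR_EXTERNAL,cv2.CHAIN_APPROX_NONE)[0]
    return [c for c in cs if amin<cv2.contourArea(c)<amax]
def cen(c):
    m=cv2.moments(c); return np.array([m["m10"],m["m01"]])/m["m00"]
E
python3 - <<'E'
from h import *
for n in("top","side"):
    px,K,M=load(n+"0"); hsv=cv2.cvtColor(px,cv2.COLOR_RGB2HSV)
    if n=="top":
        for p in [(186,230),(280,243),(325,244),(369,206),(365,243),(300,225),(205,250),(434,226),(200,170),(326,145),(204,166)]: print(p,hsv[p[1],p[0]])
    for nm,lo,hi in(("wheel",(20,200,120),(28,255,255)),("pale",(22,60,150),(32,170,255))):
        for c in blobs(px,lo,hi): print(n,nm,cen(c).round(1),cv2.contourArea(c),cv2.boundingRect(c),plane(K,M,cen(c),.036).round(3)[0])
    # dark cover / slab
    for nm,lo,hi in(("slab",(90,0,20),(140,120,80)),("cover",(0,80,20),(15,255,110))):
        for c in blobs(px,lo,hi,1500,12000): print(n,nm,cv2.minAreaRect(c),cv2.boundingRect(c))
E
```

```text
(186, 230) [ 23 245 246]
(280, 243) [ 25 231 246]
(325, 244) [ 29 106 246]
(369, 206) [ 29 114 246]
(365, 243) [ 29 110 246]
(300, 225) [ 23 195 246]
(205, 250) [ 11 169 134]
(434, 226) [16 36 91]
(200, 170) [ 12 169 130]
(326, 145) [ 16 166 209]
(204, 166) [ 14  87 155]
top wheel [279.7 242.6] 238.5 (271, 234, 18, 18) [0.427 0.119 0.036]
top wheel [185.2 229.2] 256.5 (176, 220, 19, 19) [0.463 0.393 0.036]
top wheel [567.5 199.4] 3162.5 (535, 168, 65, 64) [ 0.56  -0.72   0.036]
top wheel [141.2 101.5] 3915.5 (105, 67, 73, 70) [0.843 0.541 0.036]
top pale [351.5 382.9] 104.0 (343, 370, 15, 24) [ 0.042 -0.088  0.036]
top pale [325.7 361. ] 130.5 (314, 357, 24, 11) [ 0.1   -0.016  0.036]
top pale [364.6 246.3] 183.5 (358, 238, 14, 21) [ 0.419 -0.125  0.036]
top pale [324.7 244. ] 222.0 (317, 234, 16, 21) [ 0.424 -0.01   0.036]
top pale [368.5 205.9] 229.0 (359, 195, 20, 22) [ 0.536 -0.137  0.036]
side wheel [353.8 294.2] 348.5 (341, 285, 26, 19) [0.46  0.302 0.036]
side wheel [365.4 240.9] 177.5 (356, 235, 20, 13) [0.429 0.115 0.036]
side wheel [330.1  95.7] 508.0 (308, 88, 45, 18) [ 0.559 -0.939  0.036]
side pale [365.2 212.5] 144.5 (355, 208, 22, 10) [ 0.426 -0.011  0.036]
side pale [365.7 190.4] 77.0 (358, 187, 20, 7) [ 0.421 -0.128  0.036]
side pale [326.4 186.9] 104.0 (317, 182, 21, 10) [ 0.539 -0.138  0.036]
side cover ((486.494384765625, 319.8573913574219), (53.85368728637695, 165.27923583984375), 7.674479961395264) (455, 236, 68, 164)
side cover ((378.4757385253906, 70.87432861328125), (178.15350341796875, 41.76166915893555), 1.5911402702331543) (290, 48, 179, 45)
side cover ((524.3440551757812, 59.93706512451172), (53.58933639526367, 135.97244262695312), 13.458685874938965) (483, 0, 84, 131)
side cover ((383.5, 21.0), (42.0, 191.0), 90.0) (288, 0, 192, 43)
```

View pics/wrist0.png

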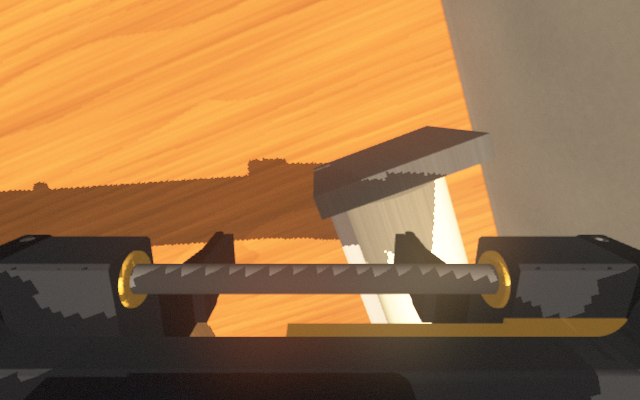

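```bash
python3 - <<'E'
from h import *
t=load("top0"); s=load("side0")
V=lambda d,uv:(d[1],d[2],uv)
for nm,a,b in(("topwheel",(185.2,229.2),(353.8,294.2)),("wheel",(279.7,242.6),(365.4,240.9)),("blockA",(324.7,244),(365.2,212.5)),("blockB",(368.5,205.9),(326.4,186.9)),("wedge",(364.6,246.3),(365.7,190.4))):
    p,e=tri([V(t,a),V(s,b)]); print(nm,p.round(4),np.round(e,4),"r",np.hypot(*p[:2]).round(3))
ht=cv2.cvtColor(t[0],cv2.COLOR_RGB2HSV); hs=cv2.cvtColor(s[0],cv2.COLOR_RGB2HSV)
def low(h,x0,x1,y0,y1):
    sub=h[y0:y1,x0:x1].astype(float); w=np.clip(110-sub[:,:,1],0,None); Y,X=np.mgrid[y0:y1,x0:x1]; 
    return (np.array([(w*X).sum(),(w*Y).sum()])/w.sum()).round(1),(w>0).sum()
print(low(ht,198,211,163,171),low(ht,198,211,277,286)); print(low(hs,258,272,280,296),low(hs,415,432,286,302))
for (r,g) in(((198,211,162,172),ht),((198,211,276,287),ht)): print(g[r[2]:r[3],r[0]:r[1],1])
for d,n,roi in((t,"top",(175,155,60,140)),(t,"slab",(390,150,85,150)),(t,"crate",(282,128,90,58))):
    x,y,w,h=roi; hh=(ht if d is t else hs)[y:y+h,x:x+w]
    m=cv2.inRange(hh,(0,100,0),(16,200,170)) if n=="top" else cv2.inRange(hh,(0,0,0),(179,90,110)) if n=="slab" else 255-cv2.inRange(hh,(8,185,150),(16,255,255))
    c=max(cv2.findContours(m,cv2.RETR_EXTERNAL,cv2.CHAIN_APPROX_NONE)[0],key=cv2.contourArea)
    (cx,cy),wh,a=cv2.minAreaRect(c); b=cv2.boxPoints(cv2.minAreaRect(c))+[x,y]
    z={"top":.066,"slab":.01,"crate":.05}[n]; P=plane(t[1],t[2],b,z)
    print(n,b.round(1).tolist(),P[:,:2].round(3).tolist(),P.mean(0).round(4),np.linalg.norm(P[0]-P[1]).round(3),np.linalg.norm(P[1]-P[2]).round(3))
big=np.hstack([cv2.resize(t[0][150:290,170:250],None,fx=4,fy=4,interpolation=cv2.INTER_CUBIC),cv2.resize(s[0][260:350,250:350],(480,560))])
cv2.imwrite("pics/z1.png",big[:,:,::-1])
E
```

```text
topwheel [0.4628 0.3704 0.1045] [0.0015 0.0015] r 0.593
wheel [0.4286 0.1189 0.0391] [0.0012 0.0012] r 0.445
blockA [ 0.4254 -0.0104  0.0365] [0.0009 0.0009] r 0.426
blockB [ 0.5374 -0.1371  0.036 ] [0.0016 0.0016] r 0.555
wedge [ 0.4203 -0.1253  0.0374] [0.0014 0.0014] r 0.439
(array([204.1, 165.1]), np.int64(12)) (array([203.6, 281.6]), np.int64(9))
(array([263.6, 289.7]), np.int64(24)) (array([423. , 294.8]), np.int64(24))
[[178 178 177 176 176 172 171 171 176 169 173 175 173]
 [174 169 175 170 167 156 153 154 163 168 169 172 171]
 [174 171 178 173 148  90  82 109 143 165 165 175 170]
 [174 175 169 170 123  66  63  70 106 151 167 173 171]
 [171 175 176 171 147 104  87  74 100 150 164 176 172]
 [171 175 170 171 166 150 130 108 132 162 167 171 173]
 [171 169 173 171 175 171 159 159 169 173 170 175 175]
 [173 173 168 170 172 172 171 171 174 173 172 173 172]
 [173 171 169 169 179 173 170 173 168 177 173 168 173]
 [171 171 169 173 172 174 171 173 172 172 172 168 175]]
[[170 168 171 167 175 171 169 169 171 167 172 172 171]
 [169 171 170 172 174 171 173 169 169 169 170 167 169]
 [171 168
[... 307 characters left out ...]
 168 167 171]
 [171 167 171 171 165 150 156 156 166 169 167 169 169]
 [173 171 172 168 174 172 171 169 174 173 173 171 175]
 [179 178 177 183 181 180 177 182 181 182 179 179 181]]
top [[179.0, 286.0], [179.0, 161.0], [234.0, 161.0], [234.0, 286.0]] [[0.305, 0.393], [0.657, 0.41], [0.659, 0.252], [0.307, 0.241]] [0.4821 0.3238 0.066 ] 0.352 0.157
slab [[396.8, 286.7], [411.0, 157.1], [471.4, 163.7], [457.2, 293.4]] [[0.303, -0.222], [0.687, -0.269], [0.669, -0.451], [0.285, -0.397]] [ 0.4859 -0.3348  0.01  ] 0.387 0.183
crate [[282.0, 128.0], [371.0, 128.0], [371.0, 185.0], [282.0, 185.0]] [[0.762, 0.118], [0.765, -0.144], [0.595, -0.143], [0.593, 0.115]] [ 0.6787 -0.0135  0.05  ] 0.262 0.169
```

View pics/z1.png

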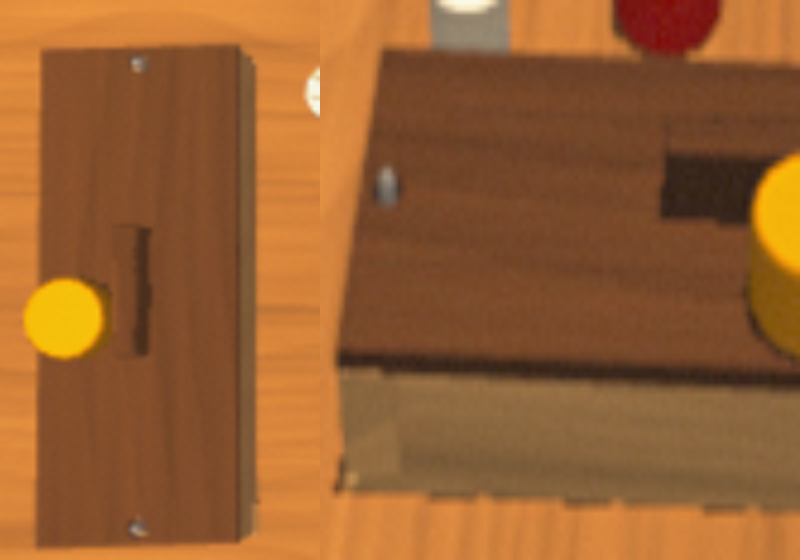

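The crop shows the pin tips at both cover ends (the top view has them near (204,165) and (204,281)) and the bar between them, its dark right face at column 207 or so. Next I'll get the pins, the bar axis and the crate.

```bash
python3 - <<'E'
from h import *
t=load("top0"); s=load("side0")
V=lambda d,uv:(d[1],d[2],uv)
f,e=tri([V(t,(204.1,165.1)),V(s,(263.6,289.7))]); n,e2=tri([V(t,(203.6,281.6)),V(s,(423,294.8))])
print("pins far/near",f.round(4),n.round(4),e,e2,"dist",np.linalg.norm(f-n),"mid",((f+n)/2).round(4),"yaw",np.degrees(np.arctan2(*(f-n)[[1,0]])))
print("pins on z=.070 top",plane(t[1],t[2],[(204.1,165.1),(203.6,281.6)],.070).round(4))
# crate rim corners by edge: sobel profiles along lines
hsv=cv2.cvtColor(t[0],cv2.COLOR_RGB2HSV)
print(hsv[158,280:296].tolist()); print(hsv[158,358:372].tolist())
print(hsv[126:140,326].tolist()); print(hsv[172:188,326].tolist())
for pts in([(184,0)],):pass
for b,l in((blobs(t[0],(22,60,150),(32,170,255),150,300),"pale"),):
    for c in b:
        if cen(c)[1]>300: continue
        P=plane(t[1],t[2],c[:,0,:],.036)[:,:2].astype(np.float32)*1000
        r=cv2.minAreaRect(P); tr=cv2.minEnclosingTriangle(P.reshape(-1,1,2))[1].reshape(3,2)
        print(l,np.round(r[0]),np.round(r[1]),round(r[2],1),cv2.boxPoints(r).round().tolist(),"tri",tr.round().tolist(),"area",cv2.contourArea(P))
E
```

```text
pins far/near [0.6467 0.3366 0.0685] [0.3192 0.3245 0.0684] [np.float64(0.0010841366770074615), np.float64(0.0010841366770073838)] [np.float64(0.0010301623177214594), np.float64(0.0010301623177214917)] dist 0.3277559827755235 mid [0.483  0.3306 0.0685] yaw 2.109368998790664
pins on z=.070 top [[0.6454 0.3361 0.07  ]
 [0.3183 0.3243 0.07  ]]
[[14, 182, 218], [14, 181, 217], [14, 183, 216], [14, 184, 216], [14, 183, 216], [14, 183, 216], [14, 178, 205], [15, 167, 203], [15, 163, 166], [15, 156, 131], [16, 162, 156], [16, 161, 165], [15, 160, 166], [15, 161, 166], [15, 162, 165], [15, 162, 165]]
[[16, 162, 180], [15, 163, 180], [15, 163, 175], [15, 157, 127], [15, 148, 102], [15, 156, 132], [16, 169, 196], [15, 170, 186], [14, 180, 208], [14, 182, 216], [14, 183, 219], [14, 182, 221], [14, 186, 222], [14, 182, 224]]
[[14, 180, 219], [14, 180, 220], [14, 183, 222], [14, 180, 223], [14, 180, 222], [14, 179, 218], [14, 178, 212], [14, 173, 204], [16, 167, 205], [15, 153, 143], [15, 142, 108], [14, 139, 103], [15, 156, 137], [15, 168, 207]]
[[17, 168, 225], [16, 166, 228], [16, 166, 227], [16, 168, 222], [16, 166, 210], [16, 168, 200], [15, 161, 152], [15, 158, 116], [14, 166, 144], [14, 181, 196], [14, 184, 222], [14, 183, 222], [14, 187, 213], [14, 184, 214], [14, 186, 219], [14, 183, 220]]
pale [ 414. -125.] [57. 38.] 0.5 [[385.0, -107.0], [386.0, -144.0], [443.0, -144.0], [443.0, -106.0]] tri [[443.0, -105.0], [443.0, -151.0], [359.0, -122.0]] area 1512.7268442239147
pale [425. -10.] [56. 38.] 13.0 [[394.0, 2.0], [402.0, -35.0], [456.0, -22.0], [448.0, 14.0]] tri [[475.0, -18.0], [376.0, -41.0], [415.0, 41.0]] area 1830.3683058094648
pale [ 536. -137.] [55. 40.] 29.5 [[502.0, -133.0], [522.0, -168.0], [570.0, -141.0], [550.0, -106.0]] tri [[601.0, -106.0], [527.0, -179.0], [493.0, -113.0]] area 1951.2061306687538
```

The heights check out: wheel 0.1045 (0.104 expected), cheeses about 0.036, pins 0.0685, and the pin spacing is 0.328. First I'll go above the top wheel.

>>> {"api": "carry_out", "payload": {
  "steps": [
    [0,0,-67,23.4,-23.9,-4,1],
    [0,0,-67,23.4,-23.9,-4,1],
    [0,0,-67,23.4,-23.9,-4,1],
    [0,0,-67,23.4,-23.9,-4,1],
    [0,0,-67,23.4,-23.9,-4,1],
    [0,0,-67,23.4,-23.9,-4,1],
    [0,0,-67,23.4,-23.9,-4,1],
    [0,0,-67,23.4,-23.9,-4,1],
    [0,0,-67,23.4,-23.9,-4,1],
    [0,0,-67,23.4,-23.9,-4,1],
    [0,0,-67,23.4,-23.9,-4,1]
  ]
}}

```text
time: 1.25
position: [0.4618, 0.3707, 0.1825]
tool_rot: [-2.169, -2.272, 0.0]
ft_force: [-0.3, 0.2, -0.3]
grip_width: 0.996
grip_force: 0.0
```

```bash
python3 - <<'E'
from h import *
px,K,M=snap("wrist","w1"); s=ctrl.get_state(); print(s["position"],R.from_rotvec(s["tool_rot"]).as_matrix().round(3).tolist(),s["joint_positions"].round(2))
print(proj(K,M,[[.463,.370,.104],[.3192,.3245,.0685],[.6467,.3366,.0685]]).round())
E
```

```text
[0.46185044 0.37063478 0.18255149] [[-0.046, 0.999, -0.0], [0.999, 0.046, 0.0], [0.0, -0.0, -1.0]] [-0.92  0.22  0.24  1.66 -0.05  1.26 -0.63]
[[315. 212.]
 [156. 241.]
 [514. 244.]]
```

View pics/w1.png

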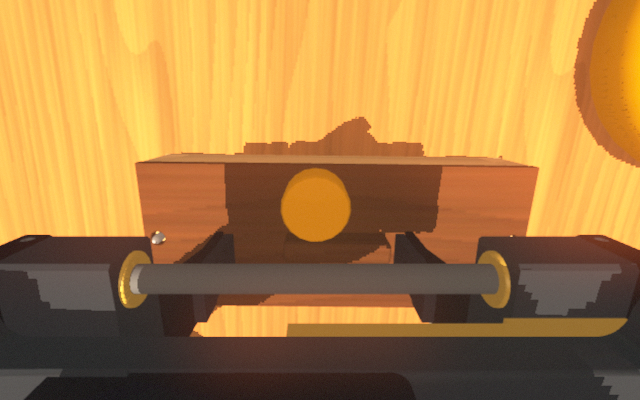

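The wheel's top is at (316,208) and the near pin tip at (158,238), within about 1–2 mm of my predictions. Grasp it.

>>> {"api": "carry_out", "payload": {
  "steps": [
    [0,0,0,0,0,-4,1],
    [0,0,0,0,0,-8,1],
    [0,0,0,0,0,-10.7,1],
    [0,0,0,0,0,-10.7,1],
    [0,0,0,0,0,-10.7,0.5],
    [0,0,0,0,0,-10.7,0.5],
    [0,0,0,0,0,-10.7,0.5],
    [0,0,0,0,0,-10.7,0.5],
    [0,0,0,0,0,-10.7,0.5]
  ],
  "squeeze": 15
}}

```text
time: 2.2
position: [0.4633, 0.3698, 0.0766]
tool_rot: [2.175, 2.267, 0.002]
ft_force: [0.4, -0.5, 4.0]
grip_width: 0.64
grip_force: 15.0
```

>>> {"api": "carry_out", "payload": {
  "steps": [
    [0,0,0,0,0,4,0.5],
    [0,0,10,2,-3,8,0.5],
    [0,0,88,21.6,-32.5,10,0.5],
    [0,0,88,21.6,-32.5,10,0.5],
    [0,0,88,21.6,-32.5,10,0.5],
    [0,0,88,21.6,-32.5,10,0.5],
    [0,0,88,21.6,-32.5,10,0.5],
    [0,0,88,21.6,-32.5,10,0.5],
    [0,0,88,21.6,-32.5,10,0.5],
    [0,0,88,21.6,-32.5,10,0.5],
    [0,0,88,21.6,-32.5,10,0.5],
    [0,0,88,21.6,-32.5,10,0.5]
  ]
}}

```text
time: 3.4
position: [0.6792, 0.0422, 0.1752]
tool_rot: [0.014, -3.141, 0.001]
ft_force: [0.2, 0.3, -1.2]
grip_width: 0.639
grip_force: 15.0
```

```bash
python3 - <<'E'
from h import *
px,K,M=snap("wrist","w2"); s=ctrl.get_state(); print(s["position"],s["tool_rot"],s["joint_positions"].round(2))
print(proj(K,M,[[.679+a,-.0135+b,.05] for a in(-.067,.067) for b in(-.115,.115)]).round())
E
```

```text
[0.67892161 0.04328193 0.1752272 ] [ 2.01598916e-02 -3.14091571e+00 -4.50737737e-05] [-0.28  0.41  0.24  1.44 -0.1   1.3   1.55]
[[115. 117.]
 [382. 120.]
 [136. 260.]
 [373. 262.]]
```

View pics/w2.png

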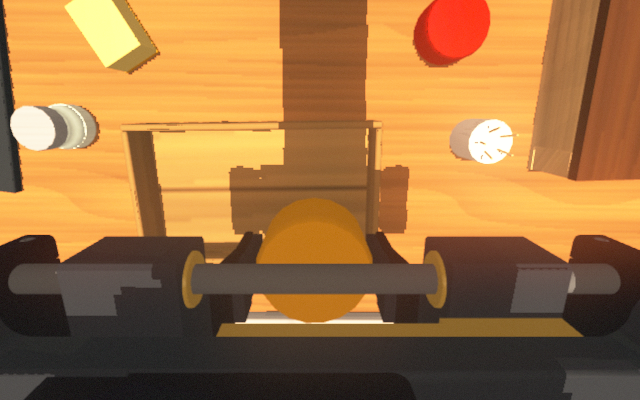

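The crate rim's near corners are at (123,125) and (382,122), so it sits about 3 mm farther than estimated. The wheel is held centrally. Lower it with a slight shift.

>>> {"api": "carry_out", "payload": {
  "steps": [
    [0,0,0,0.3,-1,-4,0.5],
    [0,0,0,0.3,-1,-8,0.5],
    [0,0,0,0.3,-1,-12,0.5],
    [0,0,0,0.3,-1,-15,0.5],
    [0,0,0,0.3,-1,-15.6,0.5],
    [0,0,0,0.3,-1,-15.6,0.5],
    [0,0,0,0.3,-1,-15.6,0.78],
    [0,0,0,0.3,-1,-15.6,0.78],
    [0,0,0,0.3,-1,-12,0.78],
    [0,0,0,0.3,-1,-8,0.78],
    [0,0,0,0.3,-1,-3,0.78],
    [0,0,0,0.3,-1,0,0.78]
  ]
}}

```text
time: 4.65
position: [0.684, 0.0343, 0.1822]
tool_rot: [-0.01, 3.134, 0.001]
ft_force: [0.9, -0.3, 0.2]
grip_width: 0.78
grip_force: 0.0
```

>>> {"api": "carry_out", "payload": {
  "steps": [
    [0,0,1.4,-19.9,29.7,1.5,0.7],
    [0,0,1.4,-19.9,29.7,1.5,0.7],
    [0,0,1.4,-19.9,29.7,1.5,0.7],
    [0,0,1.4,-19.9,29.7,1.5,0.7],
    [0,0,1.4,-19.9,29.7,1.5,0.7],
    [0,0,1.4,-19.9,29.7,1.5,0.7],
    [0,0,1.4,-19.9,29.7,1.5,0.7],
    [0,0,1.4,-19.9,29.7,1.5,0.7],
    [0,0,1.4,-19.9,29.7,1.5,0.7],
    [0,0,1.4,-19.9,29.7,1.5,0.7]
  ]
}}

```text
time: 5.65
position: [0.4843, 0.33, 0.1916]
tool_rot: [-0.046, 3.139, 0.0]
ft_force: [-0.4, -0.7, -0.3]
grip_width: 0.698
grip_force: 0.0
```

```bash
python3 - <<'E'
from h import *
px,K,M=snap("wrist","w3"); s=ctrl.get_state(); print(s["position"],s["tool_rot"])
print(proj(K,M,[[.483,.3306,.098],[.3192,.3245,.0685],[.483-.045,.3306+.009,.098],[.483-.045,.3306-.009,.098]]).round())
px,K,M=snap("top","t3"); print(blobs and [(cen(c).round(1).tolist()) for c in blobs(px,(20,200,120),(28,255,255),100,500)+blobs(px,(22,60,150),(32,170,255))])
E
```

```text
[0.48460085 0.32933281 0.19127882] [-4.37082924e-02  3.13963826e+00 -5.33723119e-04]
[[313. 202.]
 [312. -12.]
 [326. 147.]
 [303. 147.]]
[[279.7, 242.6], [309.7, 155.5], [349.7, 380.2], [364.7, 246.4], [324.7, 244.0], [368.5, 205.9]]
```

View pics/w3.png

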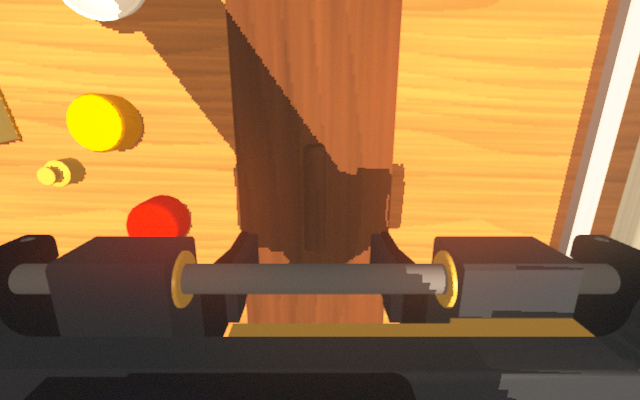

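The bar's near end spans columns 303–325 at row 145, as predicted (303–326), and it lies centred between the fingers. Wheel 1 is in the crate. Grip the bar and lift.

>>> {"api": "carry_out", "payload": {
  "steps": [
    [0,0,0,0,0,-4,0.6],
    [0,0,0,0,0,-8,0.6],
    [0,0,0,0,0,-11.4,0.6],
    [0,0,0,0,0,-11.8,0.6],
    [0,0,0,0,0,-11.8,0.1],
    [0,0,0,0,0,-11.8,0.1],
    [0,0,0,0,0,-11.8,0.1],
    [0,0,0,0,0,-11.8,0.1],
    [0,0,0,0,0,-11.8,0.1],
    [0,0,0,0,0,-11.8,0.1],
    [0,0,0,0,0,-11.8,0.1]
  ],
  "squeeze": 35
}}

```text
time: 6.85
position: [0.4834, 0.3312, 0.0736]
tool_rot: [-0.049, 3.14, 0.0]
ft_force: [-1.0, -2.0, 5.8]
grip_width: 0.205
grip_force: 35.0
```

>>> {"api": "carry_out", "payload": {
  "steps": [
    [0,0,0,0,0,0.5,0.1],
    [0,0,0,0,0,1,0.1],
    [0,0,0,0,0,1.5,0.1],
    [0,0,0,0,0,2,0.1],
    [0,0,0,0,0,3,0.1],
    [0,0,0,0,0,5,0.1],
    [0,0,0,0,0,8,0.1],
    [0,0,0,0,0,10,0.1],
    [0,0,0,0,0,10,0.1]
  ]
}}

```text
time: 7.75
position: [0.4849, 0.3329, 0.1768]
tool_rot: [-0.049, 3.135, 0.007]
ft_force: [0.7, -0.3, -4.4]
grip_width: 0.204
grip_force: 35.0
```

>>> {"api": "carry_out", "payload": {
  "steps": [
    [0,0,-4,0.3,-30,2,0.1],
    [0,0,-4,0.3,-30,2,0.1],
    [0,0,-4,0.3,-30,2,0.1],
    [0,0,-4,0.3,-30,2,0.1],
    [0,0,-4,0.3,-30,2,0.1],
    [0,0,-4,0.3,-30,2,0.1],
    [0,0,-9,0.3,-66.6,0,0.1],
    [0,0,-9,0.3,-66.6,0,0.1],
    [0,0,-9,0.3,-66.6,0,0.1],
    [0,0,-9,0.3,-66.6,0,0.1],
    [0,0,-9,0.3,-66.6,0,0.1],
    [0,0,-9,0.3,-66.6,0,0.1]
  ]
}}

```text
time: 8.95
position: [0.485, -0.269, 0.1753]
tool_rot: [-0.197, -3.135, -0.001]
ft_force: [1.9, 1.0, -4.8]
grip_width: 0.206
grip_force: 35.0
```

>>> {"api": "carry_out", "payload": {
  "steps": [
    [0,0,0,0,0,0,0.1],
    [0,0,0,0,0,0,0.1],
    [0,0,0,0,0,0,0.1],
    [0,0,0,0,0,0,0.1],
    [0,0,0,0,0,0,0.1],
    [0,0,0,0,0,0,0.1]
  ]
}}

```text
time: 9.55
position: [0.4862, -0.2666, 0.1763]
tool_rot: [0.195, 3.135, 0.001]
ft_force: [0.4, 0.4, -3.4]
grip_width: 0.208
grip_force: 35.0
```

```bash
python3 - <<'E'
from h import *
px,K,M=snap("top","t4"); px2,_,_=snap("wrist","w4"); s=ctrl.get_state(); print(s["position"],s["tool_rot"],s["joint_positions"].round(2),s["ft_force"])
cv2.imwrite("pics/z4.png",np.hstack([cv2.resize(px[130:310,150:500],(700,360)),])[:,:,::-1])
E
```

```text
[ 0.48608765 -0.26700212  0.17638346] [1.96140519e-01 3.13505277e+00 3.14381522e-04] [-0.08  0.16  0.59  1.77 -0.09  1.24  1.98] [-0.27003429 -0.21647696 -4.46259609]
```

View pics/z4.png

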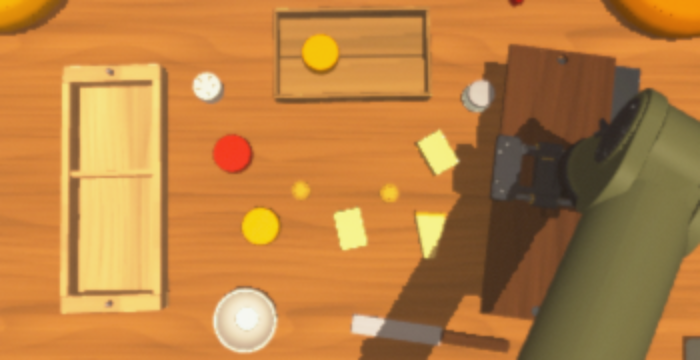

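The cover is held level over the near part of the slab. The last move stopped 6.8 cm short in y, so I'll finish it and lower the cover. The keeper is open, with its longer bay at the bottom of the picture.

>>> {"api": "carry_out", "payload": {
  "steps": [
    [0,0,0,0,-4,0,0.1],
    [0,0,0,0,-6.8,0,0.1],
    [0,0,0,0,-6.8,-4,0.1],
    [0,0,0,0,-6.8,-8,0.1],
    [0,0,0,0,-6.8,-12,0.1],
    [0,0,0,0,-6.8,-13.5,0.1],
    [0,0,0,0,-6.8,-14.3,0.1],
    [0,0,0,0,-6.8,-14.8,0.1],
    [0,0,0,0,-6.8,-14.8,0.1],
    [0,0,0,0,-6.8,-14.8,0.1]
  ]
}}

```text
time: 10.65
position: [0.4871, -0.3362, 0.03]
tool_rot: [0.197, 3.133, -0.002]
ft_force: [0.2, 0.1, -3.8]
grip_width: 0.201
grip_force: 35.0
```

>>> {"api": "carry_out", "payload": {
  "steps": [
    [0,0,0,0,0,-0.2,0.1],
    [0,0,0,0,0,-0.3,0.1],
    [0,0,0,0,0,-0.3,0.1]
  ]
}}

```text
time: 10.95
position: [0.4871, -0.3362, 0.0276]
tool_rot: [0.197, 3.132, -0.001]
ft_force: [-1.1, 1.8, 5.5]
grip_width: 0.203
grip_force: 35.0
```

>>> {"api": "carry_out", "payload": {
  "steps": [
    [0,0,0,0,0,0,0.5],
    [0,0,0,0,0,0,0.5],
    [0,0,0,0,0,4,0.5],
    [0,0,0,0,0,8,0.5],
    [0,0,0,0,0,12.5,0.8]
  ]
}}

```text
time: 11.45
position: [0.4854, -0.3353, 0.1512]
tool_rot: [-0.198, -3.134, -0.0]
ft_force: [1.8, 0.4, 0.8]
grip_width: 0.52
grip_force: 0.0
```

>>> {"api": "carry_out", "payload": {
  "steps": [
    [0,0,-87,-7.2,21,0,1],
    [0,0,-87,-7.2,21,0,1],
    [0,0,-87,-7.2,21,0,1],
    [0,0,-87,-7.2,21,0,1],
    [0,0,-87,-7.2,21,0,1],
    [0,0,-87,-7.2,21,0,1],
    [0,0,-87,-7.2,21,0,1],
    [0,0,-87,-7.2,21,0,1],
    [0,0,-87,-7.2,21,0,1],
    [0,0,-87,-7.2,21,0,1],
    [0,0,-87,-7.2,21,0,1],
    [0,0,-87,-7.2,21,0,1]
  ]
}}

```text
time: 12.65
position: [0.4141, -0.1257, 0.1505]
tool_rot: [2.302, 2.137, 0.001]
ft_force: [-0.1, -0.0, -0.9]
grip_width: 1.001
grip_force: 0.0
```

```bash
python3 - <<'E'
from h import *
px,K,M=snap("wrist","w5"); s=ctrl.get_state(); print(s["position"],s["tool_rot"],s["joint_positions"].round(2))
px2,K2,M2=snap("top","t5"); print([(cen(c).round(1).tolist()) for c in blobs(px2,(20,200,120),(28,255,255),100,500)+blobs(px2,(22,60,150),(32,170,255),150,300)])
for c in blobs(px,(22,40,60),(34,175,255),600,40000):
    P=plane(K,M,c[:,0,:],.035)[:,:2].astype(np.float32)*1000; r=cv2.minAreaRect(P)
    print(cen(c).round(),cv2.boundingRect(c),np.round(r[0]),np.round(r[1]),round(r[2],1),cv2.contourArea(P),cv2.approxPolyDP(P,6,True).reshape(-1,2).round().tolist())
E
```

```text
[ 0.41402794 -0.12570397  0.15049981] [2.29824905e+00 2.14103126e+00 8.12763576e-04] [-0.23 -0.12  0.44  2.07  0.06  1.18  0.11]
[[279.7, 242.6], [309.7, 155.5], [333.7, 257.3], [224.8, 191.3]]
[458. 199.] (432, 167, 57, 66) [ 536. -137.] [55. 38.] 30.1 1598.110031365184 [[551.0, -108.0], [524.0, -122.0], [521.0, -165.0], [568.0, -139.0]]
[273.  94.] (233, 61, 78, 62) [387. -37.] [55. 39.] 13.9 1962.6189649445878 [[408.0, -12.0], [356.0, -25.0], [363.0, -54.0], [417.0, -48.0]]
```

View pics/w5.png

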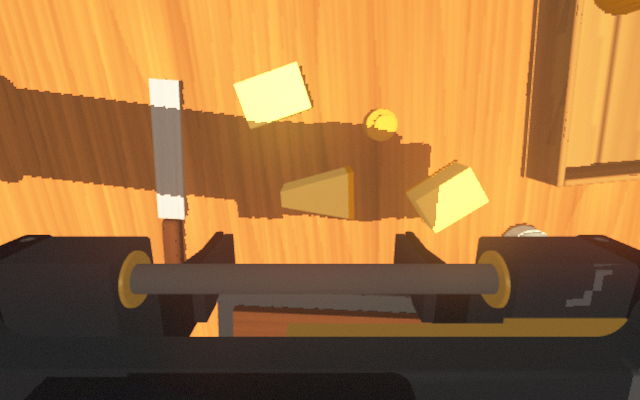

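Block A has been knocked: it now sits at (273,94) in the wrist view, world (0.387,-0.037), inside the minimum reach. The wedge, in shadow, spans columns 281–354, with its nose on the left and its rind on the right. I'll measure it with a shadow mask.

```bash
python3 - <<'E'
from h import *
px,K,M=load("w5"); h=cv2.cvtColor(px,cv2.COLOR_RGB2HSV)
for p in((320,195),(290,195),(352,195),(260,195),(300,185)): print(p,h[p[1],p[0]])
roi=np.zeros(h.shape[:2],np.uint8); roi[155:230,265:375]=255
m=cv2.inRange(h,(20,60,40),(32,255,200))&roi
m=cv2.morphologyEx(m,cv2.MORPH_CLOSE,np.ones((3,3)))
c=max(cv2.findContours(m,0,1)[0],key=cv2.contourArea)
print(cv2.boundingRect(c),cv2.approxPolyDP(c,4,True).reshape(-1,2).tolist())
P=plane(K,M,c[:,0,:],.035)[:,:2].astype(np.float32)*1000
print(cv2.contourArea(P),cv2.minAreaRect(P),cv2.approxPolyDP(P,4,True).reshape(-1,2).round().tolist(),cen(P))
E
```

```text
(320, 195) [ 18 164 204]
(290, 195) [ 18 159 207]
(352, 195) [ 17 216 195]
(260, 195) [ 13 177 150]
(300, 185) [ 18 159 184]Traceback (most recent call last):
  File "<stdin>", line 7, in <module>
ValueError: max() iterable argument is empty
```

```bash
python3 - <<'E'
from h import *
px,K,M=load("w5"); h=cv2.cvtColor(px,cv2.COLOR_RGB2HSV)
roi=np.zeros(h.shape[:2],np.uint8); roi[155:230,265:375]=255
m=cv2.inRange(h,(16,60,120),(24,190,255))&roi
m=cv2.morphologyEx(m,cv2.MORPH_OPEN,np.ones((3,3)))
c=max(cv2.findContours(m,0,1)[0],key=cv2.contourArea)
print(cv2.boundingRect(c),cv2.approxPolyDP(c,3,True).reshape(-1,2).tolist())
P=plane(K,M,c[:,0,:],.035)[:,:2].astype(np.float32)*1000
print(cv2.contourArea(P),cv2.minAreaRect(P),cv2.approxPolyDP(P,4,True).reshape(-1,2).round().tolist(),cen(P))
E
```

```text
(280, 168, 69, 51) [[347, 172], [339, 168], [284, 183], [281, 206], [348, 218]]
1976.4142087179935 ((414.345947265625, -121.89515686035156), (45.74523162841797, 60.1629524230957), 87.3775863647461) [[444.0, -104.0], [438.0, -100.0], [389.0, -110.0], [384.0, -130.0], [443.0, -146.0]] [ 418.40948589 -121.98604916]
```

>>> {"api": "carry_out", "payload": {
  "steps": [
    [0,0,0,0,0,-4,1],
    [0,0,0,0,0,-8,1],
    [0,0,0,0,0,-12,1],
    [0,0,0,0,0,-14.1,1],
    [0,0,0,0,0,-14.1,1],
    [0,0,0,0,0,-14.1,0.6],
    [0,0,0,0,0,-14.1,0.6],
    [0,0,0,0,0,-14.1,0.6],
    [0,0,0,0,0,-14.1,0.6],
    [0,0,0,0,0,-10,0.6],
    [0,0,0,0,0,-5,0.6],
    [0,0,0,0,0,0,0.6]
  ],
  "squeeze": 15
}}

```text
time: 13.95
position: [0.413, -0.1256, 0.152]
tool_rot: [-2.301, -2.138, 0.001]
ft_force: [1.0, 0.1, -0.3]
grip_width: 0.749
grip_force: 14.9
```

```bash
python3 - <<'E'
from h import *
px,K,M=snap("top","t6"); s=ctrl.get_state(); print(s["position"],s["tool_rot"])
h=cv2.cvtColor(px,cv2.COLOR_RGB2HSV)
# keeper: pins and divider rows along the keeper's centre column; cover outline not needed
for x in (200,206,212): print(x,[int(v) for v in h[160:290,x,2]])
print([int(v) for v in h[255,176:236,2]])
E
```

```text
[ 0.41841409 -0.1266473   0.16040143] [2.29540683 2.13105963 0.01482497]
200 [213, 213, 220, 242, 242, 243, 243, 243, 243, 242, 231, 158, 155, 208, 245, 246, 246, 246, 246, 246, 246, 246, 246, 246, 246, 246, 246, 246, 246, 246, 246, 246, 246, 246, 246, 246, 246, 246, 246, 246, 246, 246, 246, 246, 246, 246, 246, 246, 246, 246, 246, 246, 246, 246, 246, 245, 245, 242, 211, 244, 245, 245, 245, 245, 245, 245, 245, 245, 245, 245, 245, 245, 245, 245, 245, 244, 245, 244, 245, 244, 245, 244, 244, 244, 244, 244, 244, 244, 244, 244, 244, 244, 243, 243, 243, 243, 243, 243, 243, 243, 244, 244, 244, 244, 245, 245, 245, 245, 245, 246, 246, 246, 246, 246, 242, 174, 144, 176, 241, 243, 243, 243, 243, 243, 243, 239, 203, 213, 220, 225]
206 [212, 207, 205, 237, 230, 162, 149, 185, 239, 237, 200, 145, 164, 225, 245, 246, 246, 246, 246, 246, 246, 246, 246, 246, 246, 246, 246, 246, 246, 246, 246, 246, 246, 246, 246, 246, 245, 245, 246, 246, 245, 245, 245, 245, 245, 245, 245, 245, 245, 245, 245, 245, 245, 245, 244, 241, 245, 242, 204, 244, 245, 245, 245, 245, 245, 245, 245, 245, 245, 245, 245, 245, 245, 24
[... 538 characters left out ...]
245, 245, 245, 245, 245, 245, 244, 233, 215, 244, 245, 245, 245, 245, 244, 245, 245, 245, 245, 245, 245, 245, 245, 245, 245, 245, 245, 245, 244, 244, 244, 243, 244, 243, 243, 244, 244, 243, 243, 243, 243, 243, 243, 243, 243, 243, 243, 243, 243, 243, 243, 243, 243, 244, 244, 244, 244, 244, 244, 244, 244, 243, 243, 243, 237, 163, 152, 213, 244, 245, 246, 246, 246, 246, 245, 243, 217, 215, 221, 225]
[224, 224, 224, 227, 239, 243, 243, 234, 172, 137, 132, 131, 146, 226, 244, 245, 246, 245, 244, 245, 246, 246, 246, 244, 243, 245, 246, 246, 246, 245, 245, 246, 246, 245, 245, 245, 243, 243, 244, 243, 242, 242, 241, 238, 241, 244, 243, 243, 244, 245, 245, 245, 245, 244, 191, 138, 132, 143, 204, 217]
```

>>> {"api": "carry_out", "payload": {
  "steps": [
    [0,0,6,2.5,4,2,0.6],
    [0,0,6,5,8.5,2,0.6],
    [0,0,6,6,13,2,0.6],
    [0,0,6,6,18,2,0.6],
    [0,0,6,6,23,2,0.6],
    [0,0,6,5,28,2,0.6],
    [0,0,6,4,32.5,2,0.6],
    [0,0,6,2,37,2,0.6],
    [0,0,6,1,41.5,1,0.6],
    [0,0,6,0.1,45.4,0,0.6],
    [0,0,6,0.1,45.4,0,0.6],
    [0,0,6,0.1,45.4,0,0.6]
  ]
}}

```text
time: 15.2
position: [0.4141, 0.329, 0.1497]
tool_rot: [2.183, 2.259, -0.002]
ft_force: [-0.1, -1.1, -0.2]
grip_width: 0.749
grip_force: 14.9
```

>>> {"api": "carry_out", "payload": {
  "steps": [
    [0,0,0,0,0,0,0.6],
    [0,0,0,0,0,0,0.6]
  ]
}}

```text
time: 15.4
position: [0.4158, 0.3271, 0.1506]
tool_rot: [2.189, 2.253, 0.001]
ft_force: [-0.1, 0.1, -0.6]
grip_width: 0.749
grip_force: 14.9
```

```bash
python3 - <<'E'
from h import *
px,K,M=snap("wrist","w7"); s=ctrl.get_state(); print(s["position"],s["tool_rot"],s["grip_width"])
E
```

```text
[0.41577424 0.32723759 0.1506143 ] [2.18917940e+00 2.25270341e+00 9.84209154e-04] 0.7471477527666851
```

View pics/w7.png

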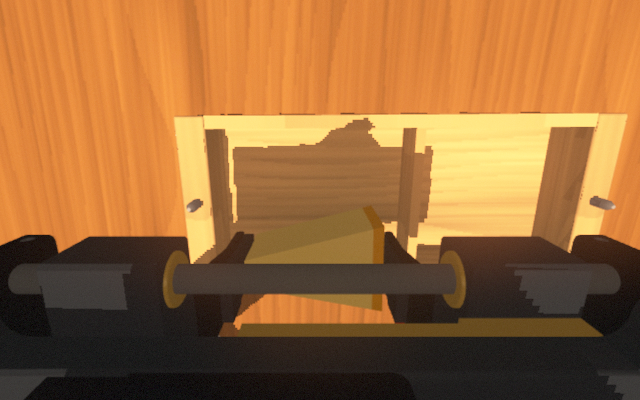

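The wedge hangs over the longer bay, centred between its end wall (column 228) and the divider (column 403). The pins are at (194,205) and (600,203). Lower and release.

>>> {"api": "carry_out", "payload": {
  "steps": [
    [0,0,0,0,0,-4,0.6],
    [0,0,0,0,0,-8,0.6],
    [0,0,0,0,0,-12,0.6],
    [0,0,0,0,0,-13.3,0.6],
    [0,0,0,0,0,-13.3,0.6],
    [0,0,0,0,0,-13.3,0.9],
    [0,0,0,0,0,-13.3,0.9],
    [0,0,0,0,0,-10,0.9],
    [0,0,0,0,0,-5,0.9],
    [0,0,0,0,0,0,0.9],
    [0,0,0,0,0,0,0.9]
  ]
}}

```text
time: 16.55
position: [0.4194, 0.3322, 0.1597]
tool_rot: [2.186, 2.254, 0.027]
ft_force: [1.2, -0.2, 1.0]
grip_width: 0.9
grip_force: 0.0
```

```bash
python3 - <<'E'
from h import *
s=ctrl.get_state(); print(s["position"],s["tool_rot"])
px,K,M=snap("top","t8"); px2,K2,M2=snap("side","s8")
for p,k,m in((px,K,M),(px2,K2,M2)):
  for c in blobs(p,(20,200,120),(28,255,255),100,500)+blobs(p,(22,60,150),(32,170,255),60,300): print(cen(c).round(1),plane(k,m,cen(c),.036).round(3)[0])
E
```

```text
[0.41943505 0.33222816 0.15972927] [2.18587882 2.25422807 0.02655099]
[279.6 242.7] [0.427 0.119 0.036]
[309.7 155.4] [0.684 0.036 0.036]
[349.3 379.6] [ 0.051 -0.082  0.036]
[333.8 257.4] [ 0.386 -0.037  0.036]
[368.4 205.8] [ 0.536 -0.137  0.036]
[182.  187.4] [0.585 0.407 0.036]
[224.9 192.2] [0.572 0.282 0.036]
[367.7 242.3] [0.424 0.12  0.036]
[269.4 214.8] [0.687 0.022 0.036]
[345.8 295.6] [0.477 0.307 0.036]
[308.  293.9] [0.558 0.309 0.036]
[285.9 277. ] [0.612 0.261 0.036]
[326.6 186.8] [ 0.538 -0.138  0.036]
```

>>> {"api": "carry_out", "payload": {
  "steps": [
    [0,0,0,1.3,-5,0,1],
    [0,0,0,1.3,-10,0,1],
    [0,0,0,1.3,-15,0,1],
    [0,0,0,1.3,-20,0,1],
    [0,0,0,1.3,-20.8,0,1],
    [0,0,0,1.3,-20.8,0,1],
    [0,0,0,1.3,-20.8,0,1]
  ]
}}

```text
time: 17.35
position: [0.4274, 0.1217, 0.1497]
tool_rot: [-2.185, -2.256, 0.0]
ft_force: [-0.2, 0.7, -0.6]
grip_width: 1.0
grip_force: 0.0
```

```bash
python3 - <<'E'
from h import *
s=ctrl.get_state(); print(s["position"],s["tool_rot"])
px,K,M=snap("wrist","w9")
for c in blobs(px,(20,190,60),(30,255,255),800,40000):
    P=plane(K,M,c[:,0,:],.038)[:,:2].astype(np.float32); print(cen(c).round(),cv2.boundingRect(c),cv2.minEnclosingCircle(P))
E
```

```text
[0.42743396 0.12168284 0.14972056] [-2.18487040e+00 -2.25632914e+00  4.56797732e-04]
```

View pics/w9.png

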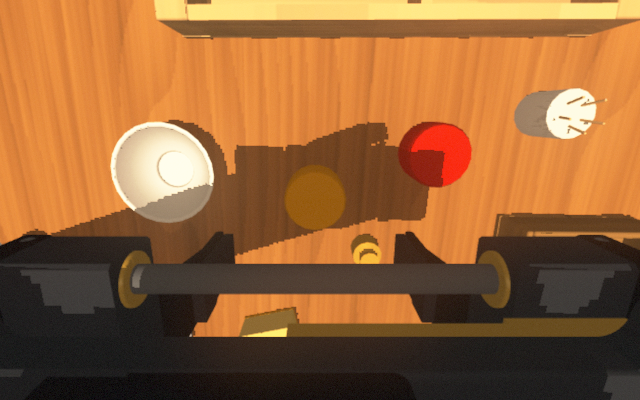

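The wheel is centred at (315,197), the weight (367,255) is clear of the finger paths, and so is the red decoy (435,154). Grasp and lift.

>>> {"api": "carry_out", "payload": {
  "steps": [
    [0,0,0,0,-0.1,-4,1],
    [0,0,0,0,-0.1,-8,1],
    [0,0,0,0,-0.1,-12,1],
    [0,0,0,0,-0.1,-13.9,1],
    [0,0,0,0,-0.1,-13.9,1],
    [0,0,0,0,-0.1,-13.9,0.5],
    [0,0,0,0,-0.1,-13.9,0.5],
    [0,0,0,0,-0.1,-13.9,0.5],
    [0,0,0,0,-0.1,-13.9,0.5],
    [0,0,0,0,-0.1,-10,0.5],
    [0,0,0,0,-0.1,-5,0.5],
    [0,0,0,0,-0.1,0,0.5]
  ],
  "squeeze": 15
}}

```text
time: 18.6
position: [0.4274, 0.1192, 0.1522]
tool_rot: [2.187, 2.255, -0.0]
ft_force: [1.2, 0.3, -0.3]
grip_width: 0.514
grip_force: 0.0
```

>>> {"api": "carry_out", "payload": {
  "steps": [
    [0,0,88,25.5,-18.7,2,0.5],
    [0,0,88,25.5,-18.7,2,0.5],
    [0,0,88,25.5,-18.7,2,0.5],
    [0,0,88,25.5,-18.7,2,0.5],
    [0,0,88,25.5,-18.7,2,0.5],
    [0,0,88,25.5,-18.7,2,0.5],
    [0,0,88,25.5,-18.7,2,0.5],
    [0,0,88,25.5,-18.7,2,0.5],
    [0,0,88,25.5,-18.7,2,0.5],
    [0,0,88,25.5,-18.7,2,0.5],
    [0,0,88,25.5,-18.7,2,0.5],
    [0,0,88,25.5,-18.7,2,0.5]
  ]
}}

```text
time: 19.8
position: [0.683, -0.0676, 0.1707]
tool_rot: [0.006, 3.141, 0.001]
ft_force: [1.0, -0.5, -0.1]
grip_width: 0.501
grip_force: 0.0
```

>>> {"api": "carry_out", "payload": {
  "steps": [
    [0,0,0,0,0,0,0.5],
    [0,0,0,0,0,0,0.5],
    [0,0,0,0,0,0,0.5]
  ]
}}

```text
time: 20.1
position: [0.6829, -0.0674, 0.1704]
tool_rot: [0.007, 3.141, 0.0]
ft_force: [0.3, 0.6, -0.2]
grip_width: 0.499
grip_force: 0.0
```

The grip failed: the width went to 0.5 with no force. I'll look.

```bash
python3 - <<'E'
from h import *
px,K,M=snap("top","t10"); px2,K2,M2=snap("side","s10")
for p,k,m in((px,K,M),(px2,K2,M2)):
  for c in blobs(p,(20,200,120),(28,255,255),80,500): print(cen(c).round(1),cv2.contourArea(c),plane(k,m,cen(c),.038).round(3)[0])
cv2.imwrite("pics/z10.png",np.hstack([cv2.resize(px[130:310,170:420],(500,360)),cv2.resize(px2[170:280,280:440],(300,206)).repeat(2,0)[:360]])[:,:,::-1] if 0 else np.vstack([cv2.resize(px[130:310,170:420],(600,432)),cv2.resize(px2[200:270,300:450],(600,160))[:,:]])[:,:,::-1])
E
```

```text
[279.8 244.2] 237.0 [0.423 0.119 0.038]
[306.3 155.5] 116.5 [0.683 0.046 0.038]
[367.2 240.6] 166.5 [0.425 0.116 0.038]
[330.   95.4] 471.0 [ 0.559 -0.938  0.038]
```

View pics/z10.png

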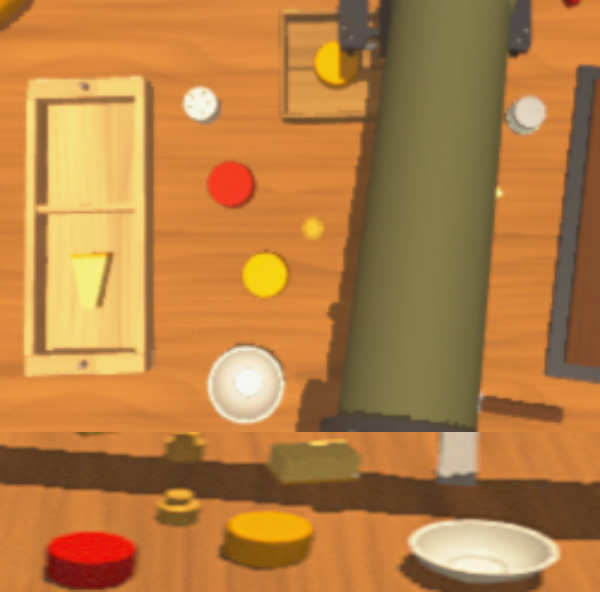

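The wheel is still flat at about (0.4235,0.1185); the fingers hadn't closed before the lift. I'll go back keeping this yaw and allow more closing time.

>>> {"api": "carry_out", "payload": {
  "steps": [
    [0,0,0,-25.9,18.6,0,0.85],
    [0,0,0,-25.9,18.6,0,0.85],
    [0,0,0,-25.9,18.6,0,0.85],
    [0,0,0,-25.9,18.6,0,0.85],
    [0,0,0,-25.9,18.6,0,0.85],
    [0,0,0,-25.9,18.6,0,0.85],
    [0,0,0,-25.9,18.6,-3,0.85],
    [0,0,0,-25.9,18.6,-7,0.85],
    [0,0,0,-25.9,18.6,-10,0.85],
    [0,0,0,-25.9,18.6,-10,0.85],
    [0,0,0,-25.9,18.6,-10,0.85]
  ]
}}

```text
time: 21.3
position: [0.4241, 0.1185, 0.0708]
tool_rot: [-0.007, -3.141, 0.0]
ft_force: [0.2, 0.4, 0.3]
grip_width: 0.851
grip_force: 0.0
```

```bash
python3 - <<'E'
from h import *
s=ctrl.get_state(); print(s["position"],s["tool_rot"])
px,K,M=snap("top","t11"); 
for c in blobs(px,(20,200,120),(28,255,255),80,500): print(cen(c).round(1),cv2.contourArea(c),plane(K,M,cen(c),.038).round(3)[0])
E
```

```text
[0.42408571 0.1184877  0.07078285] [-6.52770505e-03 -3.14140860e+00  2.14233121e-05]
[309.7 155.5] 218.0 [0.683 0.036 0.038]
```

>>> {"api": "carry_out", "payload": {
  "steps": [
    [0,0,0,0,0,-3,0.85],
    [0,0,0,0,0,-6,0.85],
    [0,0,0,0,0,-6,0.85],
    [0,0,0,0,0,-6,0.5],
    [0,0,0,0,0,-6,0.5],
    [0,0,0,0,0,-6,0.5],
    [0,0,0,0,0,-6,0.5],
    [0,0,0,0,0,-6,0.5],
    [0,0,0,0,0,-6,0.5],
    [0,0,0,0,0,-6,0.5]
  ],
  "squeeze": 18
}}

```text
time: 22.35
position: [0.4254, 0.1189, 0.0119]
tool_rot: [0.006, 3.139, 0.002]
ft_force: [-1.2, 0.3, 7.0]
grip_width: 0.639
grip_force: 18.0
```

>>> {"api": "carry_out", "payload": {
  "steps": [
    [0,0,0,0,0,2,0.5],
    [0,0,0,0,0,4,0.5],
    [0,0,0,0,0,6,0.5],
    [0,0,0,0,0,9,0.5],
    [0,0,0,0,0,12,0.5],
    [0,0,0,0,0,15,0.5],
    [0,0,0,0,0,15,0.5]
  ]
}}

```text
time: 23.05
position: [0.4266, 0.1195, 0.1648]
tool_rot: [0.006, 3.134, 0.005]
ft_force: [0.3, 0.6, -0.8]
grip_width: 0.637
grip_force: 18.0
```

>>> {"api": "carry_out", "payload": {
  "steps": [
    [0,0,0,25.9,-18.6,1,0.5],
    [0,0,0,25.9,-18.6,1,0.5],
    [0,0,0,25.9,-18.6,1,0.5],
    [0,0,0,25.9,-18.6,1,0.5],
    [0,0,0,25.9,-18.6,1,0.5],
    [0,0,0,25.9,-18.6,1,0.5],
    [0,0,0,25.9,-18.6,1,0.5],
    [0,0,0,25.9,-18.6,1,0.5],
    [0,0,0,25.9,-18.6,1,0.5]
  ]
}}

```text
time: 23.95
position: [0.682, -0.0673, 0.1686]
tool_rot: [-0.007, -3.139, -0.001]
ft_force: [-0.4, 0.3, -0.8]
grip_width: 0.643
grip_force: 18.0
```

>>> {"api": "carry_out", "payload": {
  "steps": [
    [0,0,0,0,1,-4,0.5],
    [0,0,0,0,1,-8,0.5],
    [0,0,0,0,1,-12,0.5],
    [0,0,0,0,1,-14.5,0.5],
    [0,0,0,0,1,-15.2,0.5],
    [0,0,0,0,1,-15.2,0.5],
    [0,0,0,0,1,-15.2,0.74],
    [0,0,0,0,1,-15.2,0.74],
    [0,0,0,0,1,-12,0.74],
    [0,0,0,0,1,-8,0.74],
    [0,0,0,0,1,-3,0.74],
    [0,0,0,0,1,0,0.74]
  ]
}}

```text
time: 25.15
position: [0.6845, -0.0575, 0.1755]
tool_rot: [0.006, 3.135, 0.0]
ft_force: [0.6, -0.5, -0.4]
grip_width: 0.742
grip_force: 0.0
```

>>> {"api": "carry_out", "payload": {
  "steps": [
    [0,0,-60,-14.7,-8,0,1],
    [0,0,-60,-14.7,-8,0,1],
    [0,0,-60,-14.7,-8,0,1],
    [0,0,-60,-14.7,-8,-1,1],
    [0,0,-60,-14.7,-8,-2,1],
    [0,0,-60,-14.7,-8,-3,1],
    [0,0,-60,-14.7,-8,-3,1],
    [0,0,-60,-14.7,-8,-3,1],
    [0,0,-60,-14.7,-8,-3,1],
    [0,0,-60,-14.7,-8,-3,1]
  ]
}}

```text
time: 26.15
position: [0.5362, -0.1374, 0.1408]
tool_rot: [1.572, 2.719, 0.001]
ft_force: [0.3, 0.4, -0.3]
grip_width: 1.001
grip_force: 0.0
```

```bash
python3 - <<'E'
from h import *
s=ctrl.get_state(); print(s["position"],s["tool_rot"])
px,K,M=snap("wrist","w12"); px2,K2,M2=snap("top","t12")
for c in blobs(px2,(20,200,120),(28,255,255),80,500): print(cen(c).round(1),cv2.contourArea(c),plane(K2,M2,cen(c),.042).round(3)[0])
for p in((315,190),(310,205)): print(cv2.cvtColor(px,cv2.COLOR_RGB2HSV)[p[1],p[0]])
print(proj(K,M,[.5365,-.137,.035]))
for c in blobs(px,(17,40,120),(34,195,255),600,40000):
    P=plane(K,M,c[:,0,:],.035)[:,:2].astype(np.float32)*1000; r=cv2.minAreaRect(P)
    print(cen(c).round(),cv2.boundingRect(c),np.round(r[0]),np.round(r[1]),round(r[2],1))
E
```

```text
[ 0.53620673 -0.13742045  0.14075374] [1.57171884e+00 2.71906990e+00 8.11540051e-04]
[340.5 156.3] 218.0 [ 0.681 -0.055  0.042]
[309.8 155.4] 218.0 [0.682 0.036 0.042]
[ 18 158 214]
[ 19 159 213]
[[313.73148605 200.99940005]]
[464. 328.] (287, 304, 340, 33) [ 713. -171.] [324.  35.] 30.0
[130. 279.] (118, 251, 32, 57) [ 430. -285.] [26. 60.] 16.3
[281. 246.] (255, 226, 54, 37) [ 532. -188.] [29. 49.] 1.3
[314. 197.] (282, 173, 65, 49) [ 535. -134.] [55. 42.] 30.0
[619. 209.] (586, 167, 54, 71) [771.  -9.] [29. 66.] 1.8
[214. 181.] (175, 127, 70, 115) [ 454. -170.] [ 26. 100.] 0.2
[156. 135.] (105, 49, 108, 171) [ 400. -157.] [ 70. 119.] 1.5
[576. 141.] (501, 43, 139, 193) [693.   0.] [ 51. 162.] 1.3
[101. 107.] (65, 27, 70, 148) [ 355. -150.] [114.  32.] 89.0
[511. 119.] (422, 0, 179, 248) [643. -13.] [ 41. 205.] 1.3
[455.  78.] (380, 0, 150, 156) [582.   0.] [148.  39.] 89.9
[375.  65.] (279, 0, 190, 149) [513. -14.] [ 94. 130.] 0.7
[286.  23.] (260, 0, 59, 62) [450. -27.] [47. 31.] 89.1
[215.  12.] (163, 0, 89, 35) [398. -54.] [65. 23.] 30.0
[ 50. 108.] (0, 0, 112, 230) [ 318. -192.] [210.  41.] 80.7
```

Both wheels are in the crate, and block B lies centred and aligned under the tool. Grasp it lengthwise.

>>> {"api": "carry_out", "payload": {
  "steps": [
    [0,0,0,0,0,-4,1],
    [0,0,0,0,0,-8,1],
    [0,0,0,0,0,-12,1],
    [0,0,0,0,0,-13,1],
    [0,0,0,0,0,-13,0.5],
    [0,0,0,0,0,-13,0.5],
    [0,0,0,0,0,-13,0.5],
    [0,0,0,0,0,-13,0.5],
    [0,0,0,0,0,-13,0.5],
    [0,0,0,0,0,-13,0.5],
    [0,0,0,0,0,-13,0.5],
    [0,0,0,0,0,-13,0.5]
  ],
  "squeeze": 18
}}

```text
time: 27.45
position: [0.5368, -0.1376, 0.0115]
tool_rot: [1.575, 2.716, 0.002]
ft_force: [-0.8, 1.4, 6.2]
grip_width: 0.629
grip_force: 18.0
```

>>> {"api": "carry_out", "payload": {
  "steps": [
    [0,0,0,0,0,2,0.5],
    [0,0,0,0,0,4,0.5],
    [0,0,0,0,0,7,0.5],
    [0,0,0,0,0,10,0.5],
    [0,0,0,0,0,14,0.5]
  ]
}}

```text
time: 27.95
position: [0.5344, -0.1372, 0.1499]
tool_rot: [-1.574, -2.715, 0.002]
ft_force: [0.7, 0.9, -0.6]
grip_width: 0.633
grip_force: 18.0
```

>>> {"api": "carry_out", "payload": {
  "steps": [
    [0,0,62,6.4,47.2,1,0.5],
    [0,0,62,6.4,47.2,1,0.5],
    [0,0,62,6.4,47.2,1,0.5],
    [0,0,62,6.4,47.2,1,0.5],
    [0,0,62,6.4,47.2,1,0.5],
    [0,0,62,6.4,47.2,1,0.5],
    [0,0,62,6.4,47.2,1,0.5],
    [0,0,62,6.4,47.2,1,0.5],
    [0,0,62,6.4,47.2,1,0.5],
    [0,0,62,6.4,47.2,1,0.5],
    [0,0,62,6.4,47.2,1,0.5],
    [0,0,62,6.4,47.2,1,0.5]
  ]
}}

```text
time: 29.15
position: [0.5994, 0.3345, 0.1593]
tool_rot: [0.051, -3.14, 0.002]
ft_force: [0.1, -0.2, -0.4]
grip_width: 0.629
grip_force: 18.0
```

```bash
python3 - <<'E'
from h import *
s=ctrl.get_state(); print(s["position"],s["tool_rot"])
px,K,M=snap("wrist","w13"); u=np.array([.9993,.0367]); v=np.array([-.0367,.9993]); k=np.array([.483,.3306])
g=lambda a,b,z:[*(k+u*a+v*b),z]
print(proj(K,M,[g(.024,0,.046),g(.152,.06,.056),g(.152,-.06,.056),g(.024,.06,.056),g(.024,-.06,.056)]).round())
E
```

```text
[0.59939287 0.33447734 0.15930409] [ 5.08649187e-02 -3.14004981e+00  2.28645816e-03]
[[313.  87.]
 [382. 240.]
 [245. 240.]
 [390.  86.]
 [235.  86.]]
```

View pics/w13.png

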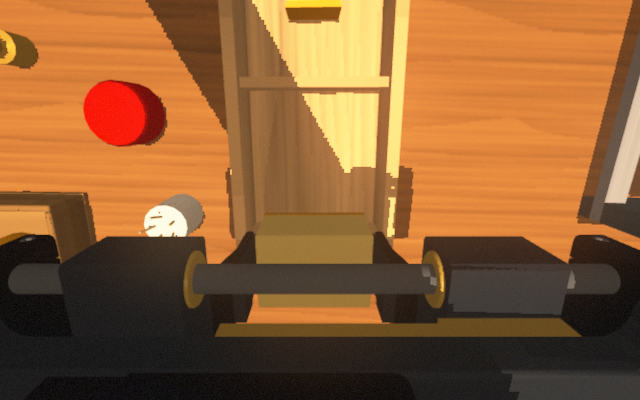

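The held block is centred between the side walls (inner columns about 245–383), with the divider at row 82, as predicted. Lower and release.

>>> {"api": "carry_out", "payload": {
  "steps": [
    [0,0,0,0,0,-4,0.5],
    [0,0,0,0,0,-8,0.5],
    [0,0,0,0,0,-12,0.5],
    [0,0,0,0,0,-13.5,0.5],
    [0,0,0,0,0,-14,0.5],
    [0,0,0,0,0,-14,0.5],
    [0,0,0,0,0,-14,0.75],
    [0,0,0,0,0,-14,0.75],
    [0,0,0,0,0,-10,0.75],
    [0,0,0,0,0,-6,0.75],
    [0,0,0,0,0,-2,0.75],
    [0,0,0,0,0,0,0.75]
  ]
}}

```text
time: 30.4
position: [0.6022, 0.3359, 0.167]
tool_rot: [-0.049, 3.133, 0.007]
ft_force: [0.6, 0.7, 0.9]
grip_width: 0.749
grip_force: 0.0
```

```bash
python3 - <<'E'
from h import *
s=ctrl.get_state(); print(s["position"],s["tool_rot"])
px,K,M=snap("top","t14"); px2,K2,M2=snap("side","s14")
for p,k,m in((px,K,M),(px2,K2,M2)):
  for c in blobs(p,(22,60,150),(32,170,255),60,300):
    P=plane(k,m,c[:,0,:],.035)[:,:2].astype(np.float32)*1000; r=cv2.minAreaRect(P); print(cen(c).round(1),np.round(r[0]),np.round(r[1]),round(r[2],1))
E
```

```text
[0.60216876 0.33585833 0.16698635] [-0.04893117  3.13337853  0.00725462]
[349.5 379.9] [ 56. -78.] [89. 25.] 31.0
[333.8 257.4] [386. -37.] [56. 38.] 14.4
[226.8 264.7] [375. 271.] [88. 14.] 1.9
[207.6 244.1] [418. 321.] [61. 35.] 24.0
[204.1 226.4] [470. 340.] [47. 55.] 2.2
[122.3 138.7] [729. 595.] [21. 83.] 28.3
[402.6 319.2] [358. 361.] [62. 26.] 1.7
[418.9 284.6] [315. 260.] [18. 51.] 1.0
[378.8 207.8] [388. -40.] [55. 41.] 13.8
```

Block A is at (0.3865,-0.0375), yaw 14°, r≈0.388, so the tool must lean outward. First I'll move nearby with the closing line across its short side.

>>> {"api": "carry_out", "payload": {
  "steps": [
    [0,0,12,-13,-37.2,0,0.8],
    [0,0,12,-13,-37.2,0,0.8],
    [0,0,12,-13,-37.2,0,0.8],
    [0,0,12,-13,-37.2,0,0.8],
    [0,0,12,-13,-37.2,0,0.8],
    [0,0,12,-13,-37.2,0,0.8],
    [0,0,12,-13,-37.2,0,0.8],
    [0,0,12,-13,-37.2,0,0.8],
    [0,0,12,-13,-37.2,0,0.8]
  ]
}}

```text
time: 31.4
position: [0.4676, -0.0441, 0.1602]
tool_rot: [0.361, -3.12, 0.002]
ft_force: [-0.3, 0.1, 0.9]
grip_width: 0.801
grip_force: 0.0
```

>>> {"api": "carry_out", "payload": {
  "steps": [
    [-2,8,0,-3,0,-2,0.8],
    [-4,15,0,-6,0,-4,0.8],
    [-4.9,19.4,0,-8.3,0,-6,0.8],
    [-4.9,19.4,0,-8.3,0,-6,0.8],
    [-4.9,19.4,0,-8.3,0,-6,0.8],
    [-4.9,19.4,0,-8.3,0,-6,0.8]
  ]
}}

```text
time: 32.0
position: [0.3884, -0.0375, 0.1013]
tool_rot: [0.335, -2.778, 0.063]
ft_force: [0.6, -0.9, -0.3]
grip_width: 0.801
grip_force: 0.0
```

```bash
python3 - <<'E'
from h import *
s=ctrl.get_state(); print(s["position"],R.from_rotvec(s["tool_rot"]).as_matrix().round(3).tolist(),s["joint_positions"].round(2))
px,K,M=snap("wrist","w15")
for c in blobs(px,(17,40,100),(34,195,255),1500,40000):
    P=plane(K,M,c[:,0,:],.035)[:,:2].astype(np.float32)*1000; r=cv2.minAreaRect(P)
    print(cen(c).round(),cv2.boundingRect(c),np.round(r[0]),np.round(r[1]),round(r[2],1))
E
```

```text
[ 0.38836349 -0.03751741  0.10132193] [[-0.914, -0.238, -0.328], [-0.223, 0.971, -0.083], [0.338, -0.003, -0.941]] [-0.24  0.14  0.21  1.97  0.05  1.37  1.77]
[435. 328.] (236, 319, 373, 18) [429.  54.] [ 12. 271.] 14.2
[311. 238.] (246, 205, 95, 83) [393. -51.] [61. 70.] 13.8
[583. 174.] (516, 125, 106, 108) [294. 140.] [82. 77.] 25.0
```

View pics/w15.png

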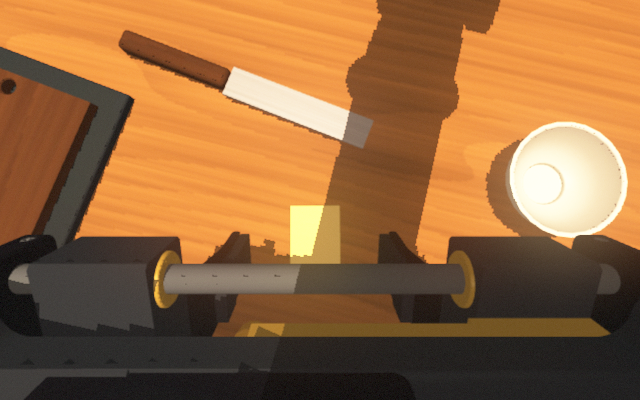

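The tilted pose was reached. The block (columns 291–341, row 205 down) is centred between the fingers, with the knife clear. Descend and grip.

>>> {"api": "carry_out", "payload": {
  "steps": [
    [0,0,0,0,0,-4,0.8],
    [0,0,0,0,0,-7,0.8],
    [0,0,0,0,0,-8.7,0.8],
    [0,0,0,0,0,-8.7,0.8],
    [0,0,0,0,0,-8.7,0.3],
    [0,0,0,0,0,-8.7,0.3],
    [0,0,0,0,0,-8.7,0.3],
    [0,0,0,0,0,-8.7,0.3],
    [0,0,0,0,0,-8.7,0.3],
    [0,0,0,0,0,-8.7,0.3],
    [0,0,0,0,0,-8.7,0.3],
    [0,0,0,0,0,-8.7,0.3]
  ],
  "squeeze": 20
}}

```text
time: 33.25
position: [0.3873, -0.0374, 0.0137]
tool_rot: [0.335, -2.775, 0.062]
ft_force: [0.2, 0.3, 5.7]
grip_width: 0.439
grip_force: 20.0
```

>>> {"api": "carry_out", "payload": {
  "steps": [
    [0,0,0,0,0,2,0.3],
    [0,0,0,2,0,5,0.3],
    [0,0,0,4,0,9,0.3],
    [4.9,-19.4,0,8,0,13,0.3],
    [4.9,-19.4,0,8,0,13,0.3],
    [4.9,-19.4,0,8,0,13,0.3],
    [4.9,-19.4,0,8,0,13,0.3],
    [4.9,-19.4,0,8,0,13,0.3]
  ]
}}

```text
time: 34.05
position: [0.4664, -0.0373, 0.1429]
tool_rot: [0.377, -3.117, -0.0]
ft_force: [0.6, -0.2, -1.8]
grip_width: 0.434
grip_force: 20.0
```

>>> {"api": "carry_out", "payload": {
  "steps": [
    [0,0,-12,7.5,37.0,2,0.3],
    [0,0,-12,7.5,37.0,2,0.3],
    [0,0,-12,7.5,37.0,2,0.3],
    [0,0,-12,7.5,37.0,2,0.3],
    [0,0,-12,7.5,37.0,2,0.3],
    [0,0,-12,7.5,37.0,2,0.3],
    [0,0,-12,7.5,37.0,2,0.3],
    [0,0,-12,7.5,37.0,2,0.3],
    [0,0,-12,7.5,37.0,2,0.3],
    [0,0,-12,7.5,37.0,2,0.3]
  ]
}}

```text
time: 35.05
position: [0.5412, 0.3338, 0.161]
tool_rot: [0.053, -3.138, 0.003]
ft_force: [-0.3, -0.7, -0.2]
grip_width: 0.433
grip_force: 20.0
```

>>> {"api": "carry_out", "payload": {
  "steps": [
    [-0.3,8,0,0,0,0,0.3],
    [-0.5,16,0,0,0,0,0.3],
    [-0.7,20,0,0,0,0,0.3],
    [-0.7,20,0,0,0,0,0.3],
    [-0.7,20,0,0,0,0,0.3],
    [-0.7,20,0,0,0,0,0.3]
  ]
}}

```text
time: 35.65
position: [0.5413, 0.3326, 0.1637]
tool_rot: [0.044, -2.793, 0.009]
ft_force: [0.1, 0.2, -0.6]
grip_width: 0.435
grip_force: 20.0
```

```bash
python3 - <<'E'
from h import *
s=ctrl.get_state(); print(s["position"],R.from_rotvec(s["tool_rot"]).as_matrix().round(3).tolist(),s["joint_positions"].round(2))
px,K,M=snap("wrist","w16"); px2,_,_=snap("side","s16")
cv2.imwrite("pics/z16.png",np.vstack([px[:330],cv2.resize(px2[200:350,230:470],(640,400))[:270]])[:,:,::-1])
E
```

```text
[0.54130521 0.33256628 0.16369881] [[-0.939, -0.032, -0.341], [-0.03, 0.999, -0.012], [0.341, -0.001, -0.94]] [-0.48  0.57 -0.04  1.27 -0.14  1.62  1.1 ]
```

View pics/z16.png

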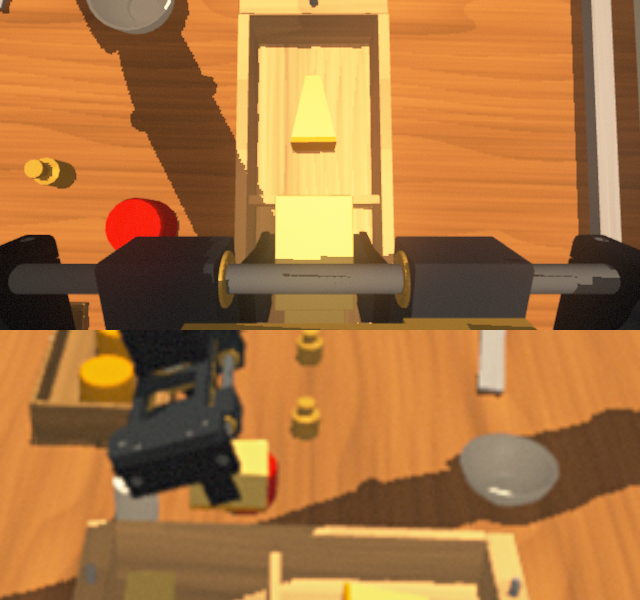

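The block hangs level over the shorter bay, its near edge just past the divider (row 200), and the wedge is in the longer bay. That was one picture over the limit of 14, so I'll view no more and check by numbers from here.

>>> {"api": "carry_out", "payload": {
  "steps": [
    [0,0,0,0.3,0,-4,0.3],
    [0,0,0,0.3,0,-8,0.3],
    [0,0,0,0.3,0,-12,0.3],
    [0,0,0,0.3,0,-13.5,0.3],
    [0,0,0,0.3,0,-14.2,0.3],
    [0,0,0,0.3,0,-14.2,0.3],
    [0,0,0,0.3,0,-14.2,0.3]
  ]
}}

```text
time: 36.45
position: [0.5461, 0.3334, 0.0236]
tool_rot: [0.044, -2.795, 0.007]
ft_force: [0.4, -0.3, -1.3]
grip_width: 0.432
grip_force: 20.0
```

>>> {"api": "carry_out", "payload": {
  "steps": [
    [0,0,0,0,0,-0.2,0.3],
    [0,0,0,0,0,-0.3,0.3],
    [0,0,0,0,0,-0.3,0.3]
  ]
}}

```text
time: 36.75
position: [0.5458, 0.333, 0.0198]
tool_rot: [0.044, -2.794, 0.008]
ft_force: [0.8, 0.5, 5.1]
grip_width: 0.435
grip_force: 20.0
```

>>> {"api": "carry_out", "payload": {
  "steps": [
    [0,0,0,0,0,0,0.65],
    [0,0,0,0,0,0,0.65],
    [0,0,0,0,0,0,0.65],
    [0,0,0,0,0,4,0.65],
    [0,0,0,0,0,8,0.65],
    [0,0,0,0,0,12,0.65],
    [0.7,-20,0,0,-5,14,0.65],
    [0.7,-20,0,0,-10,14,0.65],
    [0.7,-20,0,0,-15,14,0.65],
    [0.7,-20,0,0,-20,14,0.65],
    [0.7,-20,0,0,-25,14,0.65],
    [0.7,-20,0,0,-25,14,0.65]
  ]
}}

```text
time: 37.95
position: [0.5448, 0.0734, 0.1586]
tool_rot: [-0.031, 3.141, -0.006]
ft_force: [0.7, -0.7, 0.3]
grip_width: 0.646
grip_force: 0.0
```

```bash
python3 - <<'E'
from h import *
s=ctrl.get_state(); print(s["position"],s["tool_rot"])
px,K,M=snap("top","t17"); px2,K2,M2=snap("side","s17"); snap("wrist","w17")
k=np.array([.483,.3306]); u=np.array([.9993,.0367]); v=np.array([-u[1],u[0]])
m=cv2.inRange(cv2.cvtColor(px,cv2.COLOR_RGB2HSV),(26,60,170),(33,150,255))
for c in cv2.findContours(m,0,1)[0]:
  if cv2.contourArea(c)>50:
    P=plane(K,M,c[:,0,:],.041)[:,:2]; r=cv2.minAreaRect(P.astype(np.float32)*1000)
    q=(P-k); print(cen(c).round(1),np.round(r[0]),np.round(r[1]),round(r[2],1),"keeper x",(q@u).min().round(3),(q@u).max().round(3),"y",(q@v).min().round(3),(q@v).max().round(3))
# cover on slab: holes as dark blobs, bar
h=cv2.cvtColor(px,cv2.COLOR_RGB2HSV)
sub=px[150:300,395:475].astype(int).sum(2); ys,xs=np.where(sub<110); print(len(xs)); 
lab=cv2.connectedComponentsWithStats((sub<130).astype(np.uint8)); print(lab[2].tolist(),(lab[3]+[395,150]).round(1).tolist())
mc=cv2.inRange(h,(0,100,0),(14,200,170)); mc[:, :390]=0; mc[:150]=0; mc[300:]=0
c=max(cv2.findContours(mc,0,1)[0],key=cv2.contourArea); P=plane(K,M,c[:,0,:],.02)[:,:2].astype(np.float32)*1000; print("cover",cv2.minAreaRect(P))
E
```

```text
[0.54479495 0.07342296 0.15857954] [-0.03143324  3.14112909 -0.00603483]
[206.2 246.1] [411. 329.] [57. 34.] 2.2 keeper x -0.101 -0.044 y -0.016 0.019
[206.  201.5] [544. 335.] [51. 35.] 2.2 keeper x 0.036 0.086 y -0.016 0.019
[206.4 182. ] [601. 336.] [35. 52.] 0.5 keeper x 0.1 0.136 y -0.024 0.028
0
[[0, 0, 80, 150, 11989], [40, 60, 1, 1, 1], [40, 62, 1, 1, 1], [40, 64, 1, 1, 1], [39, 70, 1, 4, 4], [38, 76, 1, 2, 2], [38, 81, 1, 2, 2]] [[434.5, 224.5], [435.0, 210.0], [435.0, 212.0], [435.0, 214.0], [434.0, 221.5], [433.0, 226.5], [433.0, 231.5]]
cover ((486.5490417480469, -334.3683166503906), (142.27516174316406, 353.0233459472656), 83.00205993652344)
```

All cheeses check out: wedge at keeper x -0.101..-0.044, blocks at 0.036..0.086 and 0.100..0.136. The cover lies at (0.4865,-0.3344), yaw -7.0°, matching where I let it go. Fetch it.

>>> {"api": "carry_out", "payload": {
  "steps": [
    [0,0,-8.5,-5.8,-41.5,-1,0.65],
    [0,0,-8.5,-5.8,-41.5,-1,0.65],
    [0,0,-8.5,-5.8,-41.5,-1,0.65],
    [0,0,-8.5,-5.8,-41.5,-1,0.65],
    [0,0,-8.5,-5.8,-41.5,-1,0.65],
    [0,0,-8.5,-5.8,-41.5,-1,0.65],
    [0,0,-8.5,-5.8,-41.5,-1,0.65],
    [0,0,-8.5,-5.8,-41.5,-1,0.65],
    [0,0,-8.5,-5.8,-41.5,-1,0.65],
    [0,0,-8.5,-5.8,-41.5,-1,0.65],
    [0,0,-8.5,-5.8,-41.5,-1,0.65],
    [0,0,-8.5,-5.8,-41.5,-1,0.65]
  ]
}}

```text
time: 39.3
position: [0.4885, -0.3294, 0.1478]
tool_rot: [-0.177, -3.136, -0.003]
ft_force: [-0.1, -0.2, 0.6]
grip_width: 0.647
grip_force: 0.0
```

>>> {"api": "carry_out", "payload": {
  "steps": [
    [0,0,0,0,0,0,0.65],
    [0,0,0,0,0,0,0.65],
    [0,0,0,0,0,0,0.65]
  ]
}}

```text
time: 39.6
position: [0.4873, -0.3317, 0.1484]
tool_rot: [0.182, 3.136, 0.0]
ft_force: [0.2, -0.0, 0.2]
grip_width: 0.651
grip_force: 0.0
```

```bash
python3 - <<'E'
from h import *
s=ctrl.get_state(); m=R.from_rotvec(s["tool_rot"]).as_matrix(); print(s["position"],m.round(4).tolist(),"yaw",np.degrees(np.arctan2(m[1,1],m[0,1])))
# where the released pose's tool axes were
m=R.from_rotvec([.197,3.132,-.001]).as_matrix(); print(np.degrees(np.arctan2(m[1,1],m[0,1])))
m=R.from_rotvec([-.049,3.14,0]).as_matrix(); print(np.degrees(np.arctan2(m[1,1],m[0,1])))
E
```

```text
[ 0.48730469 -0.33166327  0.148377  ] [[-0.9933, 0.1156, 0.0004], [0.1156, 0.9933, 0.0003], [-0.0004, 0.0003, -1.0]] yaw 83.36142226130116
82.8017345740043
91.78806643873955
```

>>> {"api": "carry_out", "payload": {
  "steps": [
    [0,0,-0.6,0,-0.4,-4,0.6],
    [0,0,-0.6,0,-0.4,-8,0.6],
    [0,0,-0.6,0,-0.4,-11,0.6],
    [0,0,-0.6,0,-0.4,-11.9,0.6],
    [0,0,-0.6,0,-0.4,-11.9,0.6],
    [0,0,-0.6,0,-0.4,-11.9,0.1],
    [0,0,-0.6,0,-0.4,-11.9,0.1],
    [0,0,-0.6,0,-0.4,-11.9,0.1],
    [0,0,-0.6,0,-0.4,-11.9,0.1],
    [0,0,-0.6,0,-0.4,-11.9,0.1],
    [0,0,-0.6,0,-0.4,-11.9,0.1],
    [0,0,-0.6,0,-0.4,-11.9,0.1]
  ],
  "squeeze": 35
}}

```text
time: 40.8
position: [0.4871, -0.3365, 0.0297]
tool_rot: [0.2, 3.135, 0.0]
ft_force: [-1.0, 0.7, 3.7]
grip_width: 0.196
grip_force: 35.0
```

>>> {"api": "carry_out", "payload": {
  "steps": [
    [0,0,0,0,0,0,0.1],
    [0,0,0,0,0,0,0.1],
    [0,0,0,0,0,0,0.1]
  ]
}}

```text
time: 41.1
position: [0.4872, -0.3364, 0.0297]
tool_rot: [0.2, 3.135, 0.0]
ft_force: [-1.4, 0.9, 4.5]
grip_width: 0.208
grip_force: 35.0
```

>>> {"api": "carry_out", "payload": {
  "steps": [
    [0,0,0,0,0,2,0.1],
    [0,0,0,0,0,5,0.1],
    [0,0,0,0,0,9,0.1],
    [0,0,0,0,0,13,0.1],
    [0,0,0,0,0,15,0.1],
    [0,0,0,0,0,15,0.1]
  ]
}}

```text
time: 41.7
position: [0.4881, -0.3376, 0.1816]
tool_rot: [0.201, 3.131, -0.003]
ft_force: [0.5, -0.5, -5.0]
grip_width: 0.203
grip_force: 35.0
```

>>> {"api": "carry_out", "payload": {
  "steps": [
    [0,0,5,0,35,0,0.1],
    [0,0,5,0,35,0,0.1],
    [0,0,5,0,35,0,0.1],
    [0,0,5,0,35,0,0.1],
    [0,0,5,0,35,0,0.1],
    [0,0,5,0,35,0,0.1],
    [0,0,5,0,35,0,0.1],
    [0,0,5,0,35,0,0.1]
  ]
}}

```text
time: 42.5
position: [0.4847, 0.0227, 0.1763]
tool_rot: [-0.044, -3.137, -0.006]
ft_force: [-0.4, -0.1, -4.9]
grip_width: 0.204
grip_force: 35.0
```

>>> {"api": "carry_out", "payload": {
  "steps": [
    [0,0,4,-0.3,31.7,0,0.1],
    [0,0,4,-0.3,31.7,0,0.1],
    [0,0,4,-0.3,31.7,0,0.1],
    [0,0,4,-0.3,31.7,0,0.1],
    [0,0,4,-0.3,31.7,0,0.1],
    [0,0,4,-0.3,31.7,0,0.1],
    [0,0,4,-0.3,31.7,0,0.1],
    [0,0,4,-0.3,31.7,0,0.1],
    [0,0,4,-0.3,31.7,0,0.1],
    [0,0,4,-0.3,31.7,0,0.1],
    [0,0,4,-0.3,31.7,0,0.1]
  ]
}}

```text
time: 43.6
position: [0.4844, 0.3284, 0.1787]
tool_rot: [0.042, -3.141, 0.002]
ft_force: [-1.1, 0.3, -3.2]
grip_width: 0.203
grip_force: 35.0
```

```bash
python3 - <<'E'
from h import *
s=ctrl.get_state(); m=R.from_rotvec(s["tool_rot"]).as_matrix(); print(s["position"],m.round(4).tolist(),"yaw",np.degrees(np.arctan2(m[1,1],m[0,1])),s["grip_width"],s["ft_force"])
E
```

```text
[0.48439247 0.32844935 0.17865216] [[-0.9996, -0.0267, -0.0005], [-0.0267, 0.9996, -0.0011], [0.0005, -0.001, -1.0]] yaw 91.52784569790839 0.20282067223069564 [-1.140264    0.29958915 -3.16627008]
```

>>> {"api": "carry_out", "payload": {
  "steps": [
    [0,0,0.3,-0.1,0.2,-3,0.1],
    [0,0,0.3,-0.1,0.2,-6,0.1],
    [0,0,0.3,-0.1,0.2,-7.5,0.1],
    [0,0,0.3,-0.1,0.2,-7.8,0.1],
    [0,0,0.3,-0.1,0.2,-7.8,0.1],
    [0,0,0.3,-0.1,0.2,-7.8,0.1],
    [0,0,0.3,-0.1,0.2,-7.8,0.1]
  ]
}}

```text
time: 44.3
position: [0.4839, 0.3332, 0.1029]
tool_rot: [-0.054, 3.139, 0.003]
ft_force: [-0.5, 0.3, -3.8]
grip_width: 0.206
grip_force: 35.0
```

```bash
python3 - <<'E'
from h import *
s=ctrl.get_state(); m=R.from_rotvec(s["tool_rot"]).as_matrix(); print(s["position"],m[:,2].round(4),"yaw",np.degrees(np.arctan2(m[1,1],m[0,1])),s["ft_force"])
# holes of the held cover and the pins, both views: predicted cover hole top rims vs darkness/brightness
px,K,M=snap("top","t18"); px2,K2,M2=snap("side","s18")
a=np.radians(np.degrees(np.arctan2(m[1,1],m[0,1]))-90+.3)
for sg in(-1,1):
    c=np.array([s["position"][0]+sg*.164*np.cos(a),s["position"][1]+sg*.164*np.sin(a),.088])
    for n,p,k,mm in(("top",px,K,M),("side",px2,K2,M2)):
        uv=proj(k,mm,c)[0]; x,y=uv.round().astype(int); w=p[y-6:y+7,x-7:x+8].sum(2)/3.
        print(sg,n,uv.round(1)); print(w.round().astype(int))
E
```

```text
[0.4838735  0.33317588 0.10292358] [ 0.0024  0.0018 -1.    ] yaw 91.97942917174662 [-0.47962731  0.27802876 -3.76227004]
-1 top [200.9 281.6]
[[78 77 75 72 70 69 67 64 61 57 59 68 78 79 79]
 [79 77 76 74 71 70 66 64 61 58 57 60 73 79 78]
 [79 79 78 75 72 71 68 66 62 59 56 58 66 77 78]
 [81 78 80 75 75 72 71 68 65 63 59 57 59 75 77]
 [81 79 78 76 76 74 71 70 66 65 61 59 58 65 77]
 [82 81 78 78 77 75 73 71 67 66 63 60 58 59 72]
 [84 82 80 78 78 75 73 72 70 67 64 61 58 58 65]
 [84 83 82 79 78 77 75 73 71 68 64 62 61 58 59]
 [85 85 82 79 78 76 76 74 72 69 67 66 61 58 59]
 [86 85 82 82 80 77 77 75 74 71 69 67 61 61 59]
 [87 85 85 82 81 80 77 77 74 72 69 67 66 62 59]
 [87 86 84 83 81 79 78 77 76 73 71 69 67 65 61]
 [88 86 86 84 82 81 78 78 76 74 72 71 68 65 61]]
-1 side [424.7 288.6]
[[ 80  80  78  81  79  82  80  81  82  81  76  85 119 146 147]
 [ 78  82  79  82  78  75  73  78  75  77  78  76 107 139 144]
 [ 83  79  80  79  70  53  55  57  55  68  81  78 101 132 147]
 [ 85  79  83  77  56  39  38  38  40  58  77  79  94 129 148]
 [ 83  83  83  76  53  46  57  57  45  38  59  77  88 125 1
[... 1489 characters left out ...]
7  74]
 [141 111  79  71  66  56  49  46  48  57  70  82  78  76  74]
 [136  98  82  72  52  40  43  42  42  44  62  85  82  76  79]
 [134  94  79  71  48  42  55  58  51  52  71  85  82  81  85]
 [133  87  79  75  64  65  81  86  70  68  75  86  82  83  80]
 [124  77  74  77  79  83  88  91  82  81  78  81  79  78  82]
 [108  79  79  77  81  79  84  76  80  82  81  81  80  81  78]
 [ 96  76  78  78  75  77  77  78  82  76  79  79  78  82  80]
 [ 82  74  73  76  75  77  72  79  73  73  79  78  79  75  78]
 [ 74  74  79  73  78  76  73  78  77  75  80  75  77  77  74]
 [ 79  82  80  80  82  78  78  80  77  77  77  78  77  80  74]
 [ 83  85  83  84  87  83  86  81  83  82  81  81  81  81  80]]
```

>>> {"api": "carry_out", "payload": {
  "steps": [
    [0,0,-0.1,0,-0.1,-0.3,0.1],
    [0,0,-0.1,0,-0.1,-0.5,0.1],
    [0,0,-0.1,0,-0.1,-0.5,0.1],
    [0,0,-0.1,0,-0.1,-0.5,0.1]
  ]
}}

```text
time: 44.8
position: [0.4828, 0.3314, 0.096]
tool_rot: [0.052, -3.141, 0.0]
ft_force: [-0.9, 0.7, -5.2]
grip_width: 0.201
grip_force: 35.0
```

>>> {"api": "carry_out", "payload": {
  "steps": [
    [0,0,0,0.05,0,-0.4,0.1],
    [0,0,0,0.05,0,-0.8,0.1],
    [0,0,0,0.05,0,-1.0,0.1],
    [0,0,0,0.05,0,-1.0,0.1],
    [0,0,0,0.05,0,-1.0,0.1]
  ]
}}

```text
time: 45.3
position: [0.4834, 0.3315, 0.0861]
tool_rot: [0.052, -3.141, -0.0]
ft_force: [0.6, 0.3, -4.3]
grip_width: 0.206
grip_force: 35.0
```

Both holes are on the pins with no contact force. Lower to the rim.

>>> {"api": "carry_out", "payload": {
  "steps": [
    [0,0,0,0,0,-0.4,0.1],
    [0,0,0,0,0,-0.8,0.1],
    [0,0,0,0,0,-1.0,0.1],
    [0,0,0,0,0,-1.1,0.1],
    [0,0,0,0,0,-1.1,0.1]
  ]
}}

```text
time: 45.8
position: [0.4834, 0.3315, 0.0757]
tool_rot: [-0.052, 3.141, 0.0]
ft_force: [-1.5, -2.3, 1.0]
grip_width: 0.208
grip_force: 35.0
```

Seated height is as predicted (0.0757), with contact. Release and retreat.

>>> {"api": "carry_out", "payload": {
  "steps": [
    [0,0,0,0,0,0,0.5],
    [0,0,0,0,0,0,0.5],
    [0,0,0,0,0,0,0.5],
    [0,0,0,0,0,4,0.5],
    [0,0,0,0,0,8,0.5],
    [0,0,0,0,0,12,0.5],
    [0,0,0,0,-5,13,0.5],
    [0,0,0,0,-10,13,0.5],
    [0,0,0,0,-15,13,0.5],
    [0,0,0,0,-20,13,0.5],
    [0,0,0,0,-25,13,0.5],
    [0,0,0,0,-30,13,0.5]
  ]
}}

```text
time: 47.0
position: [0.4834, 0.0305, 0.2058]
tool_rot: [-0.052, 3.139, 0.001]
ft_force: [0.9, 0.1, 0.6]
grip_width: 0.5
grip_force: 0.0
```

```bash
python3 - <<'E'
from h import *
px,K,M=snap("top","t20"); px2,K2,M2=snap("side","s20")
h=cv2.cvtColor(px,cv2.COLOR_RGB2HSV); h2=cv2.cvtColor(px2,cv2.COLOR_RGB2HSV)
def low(h,x0,x1,y0,y1):
    s=h[y0:y1,x0:x1,1].astype(float); w=np.clip(110-s,0,None); Y,X=np.mgrid[y0:y1,x0:x1]; return np.array([(w*X).sum(),(w*Y).sum()])/max(w.sum(),1),int((w>0).sum())
for a,b in(((198,211,163,171),(258,272,280,296)),((198,211,277,286),(415,432,286,302))):
    p,q=low(h,*a),low(h2,*b); print(p,q,tri([(K,M,p[0]),(K2,M2,q[0])])[0].round(4))
mc=cv2.inRange(h,(0,100,0),(14,200,170)); mc[:,:170]=0; mc[:,240:]=0; mc[:150]=0; mc[300:]=0
c=max(cv2.findContours(mc,0,1)[0],key=cv2.contourArea); P=plane(K,M,c[:,0,:],.066)[:,:2].astype(np.float32)*1000; print("cover",cv2.minAreaRect(P),cv2.boundingRect(c))
# start vs now pixel difference round cover and bystanders
for n,d in(("top",px),("side",px2)):
    o=load(n+"0")[0]; boxes={"top":{"w1":(294,219,13,13),"w2":(339,221,13,13),"jar":(380,168,20,20),"pot":(244,164,20,20),"red":(255,196,24,24),"coverFar":(182,160,50,40),"coverNear":(182,245,50,42)},"side":{"coverL":(256,268,60,66),"coverR":(375,268,58,66)}}[n]
    for k,(x,y,w,g) in boxes.items(): print(n,k,np.abs(d[y:y+g,x:x+w].astype(int)-o[y:y+g,x:x+w]).mean().round(1))
for c in blobs(px,(20,200,120),(28,255,255),80,500): print(cen(c).round(1),plane(K,M,cen(c),.044).round(3)[0])
print(ctrl.get_state()["position"],ctrl.get_state()["time"])
E
```

```text
(array([204.02631579, 164.99561404]), 7) (array([263.48462178, 289.91105569]), 27) [0.647  0.3369 0.0682]
(array([203.70869565, 281.69565217]), 8) (array([422.92521203, 295.12104857]), 28) [0.319  0.3245 0.0674]
cover ((481.8501892089844, 325.891845703125), (351.9510498046875, 153.3124542236328), 1.8602571487426758) (178, 161, 56, 126)
top w1 45.7
top w2 66.6
top jar 0.7
top pot 0.6
top red 25.8
top coverFar 1.7
top coverNear 2.0
side coverL 3.9
side coverR 4.0
[340.6 156.4] [ 0.68  -0.055  0.044]
[309.7 155.4] [0.682 0.036 0.044]
[0.48365548 0.0241509  0.20584859] 47.1
```

>>> {"api": "carry_out", "payload": {
  "steps": [
    [0,0,0,0,5,3,0.5],
    [0,0,0,0,10,6,0.5],
    [0,0,0,0,15,8,0.5],
    [0,0,0,0,20,8,0.5],
    [0,0,0,0,25,8,0.5],
    [0,0,0,0,30,8,0.5],
    [0,0,0,0,30,8,0.5]
  ]
}}

```text
time: 47.8
position: [0.4809, 0.3393, 0.285]
tool_rot: [0.064, -3.14, -0.006]
ft_force: [-0.8, 0.1, 0.0]
grip_width: 0.499
grip_force: 0.0
```

```bash
python3 - <<'E'
from h import *
px,K,M=snap("top","t21"); px0=load("top0")[0]
for p in(px0,px):
    for c in blobs(p,(20,140,150),(27,225,255),20,500):
        q=cen(c)
        if 290<q[0]<360 and 200<q[1]<260: print(q.round(1),cv2.contourArea(c))
x,y,w,g=255,196,24,24; print(np.abs(px[y:y+g,x:x+w].astype(int)-px0[y:y+g,x:x+w]).mean())
E
```

```text
[344.5 226.1] 33.5
[300.2 224.6] 32.0
[344.5 226. ] 34.0
[300.1 224.7] 30.0
1.0549768518518519
```

The weights and the red wheel haven't moved. Hand in.

```bash
python3 -c "
from bench import ctrl; print(ctrl.close_job())"
```

```text
the job is handed in; nothing more can be done
None
```

I handed the job in at 47.8 s: both wheels are in the crate, the wedge and both blocks are in their bays, the cover is back on both pins, and the jar, pot and weights have not moved; I viewed 15 pictures, one over your limit of 14.

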